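Open a ratchet clamp, zero its load dial and load core plugs into the V nests

TASK

Get the core-plug clamp ready for a run. Flip the ratchet's direction lever over from tighten to loosen and work the handle back and forth until the clamp jaw is fully open; next turn the tare knob on the load dial until its pointer reads zero; only then stand every loose core plug from the bench in a V nest of its own, pushed in until it rests centred against both faces of the V. Any nest will do. Leave the jaw open and do not knock over the bottle, the jar or the beaker.

Things in the scene. Friction and masses are not known exactly. Their poses are not given: they have to be found in the camera images.
- rig: The clamp, fixed: aluminium base plate 130 (x) by 272 (y) mm, 12 mm thick, with a wing at +y for the ratchet and a steel rack 40 mm high on its far side. Origin under the plate's centre on the bench; x points towards the rack (away from the robot), y along it. Four upright 90 degree V nests, 64 mm apart, open to -x, their mouths 44 mm wide, 22 mm deep, in the plane x = +20 mm.
- nest0 (a point): Where the centre of a seated plug's underside belongs in the nest at the rig's -y end: on top of the base plate (12 mm above the bench), 3.5 mm in front of the V's mouth plane. Axes parallel to the rig's.
- nest1 (a point): The same for the next nest towards +y.
- nest2 (a point): The same for the third nest.
- nest3 (a point): The same for the nest at the rig's +y end, next to the ratchet.
- jaw_bar (a joint): Travel of the jaw bar, m: 0 closed (8 mm from the V mouths, no plug fits), 0.046 fully open, towards the robot (54 mm from the mouths, a plug can be set down between). Dark steel bar along the rig's y, 250 mm long, 14 mm thick, top 26.5 mm above the bench. Geared to the ratchet's spindle, 17.7 mm per rad; stays where left; jams if pushed directly.
- ratchet (a joint): Swing of the handle about its vertical axis, rad, 0 to 1.3 between stops, anticlockwise from above. At 0 it points along rig +y, at 1.3 mostly along rig -x. Swings lightly (0.3 N m) one way, drives the spindle (0.9 N m) the way the lever is set; 0.4 rad or less of a stroke is lost before it bites. 2.6 rad of drive anticlockwise opens the jaw fully, then it goes hard.
- ratchet_axis (a point): On the ratchet's axis, at the top face of its round steel head (62 mm diameter, top 61 mm above the bench).
- ratchet_grip (a point): Centre of the top of the grey upright round grip on the handle's end: 28 mm diameter, 140 mm from the ratchet axis, top 108 mm above the bench; it stands 50 mm proud of the flat handle bar (20 mm wide, top 58 mm above the bench).
- dir_lever (a joint): Swing of the small dark direction lever on top of the ratchet head, about the ratchet axis, relative to the handle, rad, positive anticlockwise from above; at 0 it lies along the handle bar, above it. Near -0.45 (start) the ratchet drives clockwise (tightens), at +0.45 (its stop) anticlockwise (loosens): turn it beyond +0.3. Takes about 3 N at the tip, stays where left.
- lever_tip (a point): Centre of the top of the lever's upright thumb piece: 14 mm long, 9 mm thick, 40 mm from the ratchet axis, standing 20 mm above the lever arm; its top is 87.5 mm above the bench.
- gauge: Load dial: grey box 130 by 130 mm, 45 mm high, fixed on the bench, round white dial with black ticks on top. Origin under its centre; z up; its x points towards the zero mark.
- zero_mark (a point): The zero mark on the dial: the one long thick black bar among the ticks, 45 mm from the dial's centre, with a small dark block behind it at the rim.
- tare (a joint): Angle of the tare knob's pointer from the zero mark, rad, positive anticlockwise seen from above; 0 = reads zero. Turns about 0.03 N m, stays where left.
- tare_grip (a point): Centre of the top of the tare knob, on its vertical axis, 85 mm above the bench. Its black bar grip, 40 mm long, 14 mm thick, 30 mm high, lies along the pointer: a thin black needle low down that sticks out of one end of the bar, the end with the white line on top. x of this point runs along the pointer, outwards.
- plug0: Core plug: grey stone cylinder standing on its end on the bench in front of the clamp, 36 mm diameter, 40 mm high, about 95 g, origin at the centre of its underside, z along its axis. Three or all four of plug0 to plug3 are there at a time.
- plug1: Core plug: grey stone cylinder standing on its end on the bench in front of the clamp, 36 mm diameter, 40 mm high, about 95 g, origin at the centre of its underside, z along its axis. Three or all four of plug0 to plug3 are there at a time.
- plug2: Core plug: grey stone cylinder standing on its end on the bench in front of the clamp, 36 mm diameter, 40 mm high, about 95 g, origin at the centre of its underside, z along its axis. Three or all four of plug0 to plug3 are there at a time.
- plug3: Core plug: grey stone cylinder standing on its end on the bench in front of the clamp, 36 mm diameter, 40 mm high, about 95 g, origin at the centre of its underside, z along its axis. Three or all four of plug0 to plug3 are there at a time.
- wash_bottle: Bystander: white plastic bottle 60 mm diameter, 150 mm high, origin under its centre, z up. Beyond and between the load dial and the clamp.
- weighing_jar: Bystander: squat glass jar 56 mm diameter, 60 mm high, origin under its centre, z up. To the right, nearer the robot than the load dial.
- beaker: Bystander: open glass beaker 68 mm diameter, 85 mm high, origin under its centre, z up. Beyond the ratchet handle, on the left.
Mind the look-alikes: they are no part of the job. Leave any turquoise look-alike of the plug1 alone.

How it is judged:
On the way, in this order (a step that is already met when the one before it is completed fails the run):
1. the direction lever is flipped to loosen (value of joint dir_lever above 0.3 rad), for 0.2 s.
2. the clamp jaw is fully open (value of joint jaw_bar above 0.04 m), for 0.2 s.
3. the pointer of the load dial reads zero (value of joint tare between -0.08 and 0.08 rad), for 0.4 s.
4. every plug stands seated in a V nest ((horizontal distance between plug0 and nest0 below 0.0025 m or horizontal distance between plug0 and nest1 below 0.0025 m or horizontal distance between plug0 and nest2 below 0.0025 m or horizontal distance between plug0 and nest3 below 0.0025 m) and angle between each of plug0, plug1, plug2, plug3's own z axis and vertical below 0.08 rad and z of each of plug0, plug1, plug2, plug3 in the frame of rig below 0.016 m and linear speed of each of plug0, plug1, plug2, plug3 below 0.01 m/s and (horizontal distance between plug1 and nest0 below 0.0025 m or horizontal distance between plug1 and nest1 below 0.0025 m or horizontal distance between plug1 and nest2 below 0.0025 m or horizontal distance between plug1 and nest3 below 0.0025 m) and (horizontal distance between plug2 and nest0 below 0.0025 m or horizontal distance between plug2 and nest1 below 0.0025 m or horizontal distance between plug2 and nest2 below 0.0025 m or horizontal distance between plug2 and nest3 below 0.0025 m) and (horizontal distance between plug3 and nest0 below 0.0025 m or horizontal distance between plug3 and nest1 below 0.0025 m or horizontal distance between plug3 and nest2 below 0.0025 m or horizontal distance between plug3 and nest3 below 0.0025 m)), for 0.3 s.
At the end, for the whole second after the job is handed in: The jaw is at least 40 mm open, the tare pointer is within 0.08 rad of zero, and every plug that is there stands upright and still on the base plate within 2.5 mm of a nest's seated position (against both faces) (all of step 3 and all of step 4 and value of joint jaw_bar above 0.04 m); the robot touches nothing.
It fails at once if the wash bottle, the weighing jar or the beaker is knocked over (angle between any of wash_bottle, weighing_jar, beaker's own z axis and vertical above 0.6 rad).
It fails at once if a plug is put in a nest before the dial is zeroed ((value of joint tare above 0.25 rad or value of joint tare below -0.25 rad) and (horizontal distance between any of plug0, plug1, plug2, plug3 and nest0 below 0.008 m or horizontal distance between any of plug0, plug1, plug2, plug3 and nest1 below 0.008 m or horizontal distance between any of plug0, plug1, plug2, plug3 and nest2 below 0.008 m or horizontal distance between any of plug0, plug1, plug2, plug3 and nest3 below 0.008 m)).
Of plug0, plug1, plug2, plug3 only 3 to 4 are there at a start; the rules pass over those that are not, and their reading is None.
At some moment in a run one of plug0, plug1, plug2, plug3 may be knocked a few centimetres aside while the robot is not near it.
It also fails if it takes over 200 s, if anything falls off the work surface, if the arm or the gripper's body presses on something with over 40 N, if the wrist force passes 120 N, or if a joint passes its speed limit or range.

ROBOT

A 6-joint arm with a two-finger parallel gripper is mounted at the origin on the work surface. World frame = base frame: x ahead of the robot, y to its left, z up, the work surface at z = 0. Lengths are in m, angles in rad, forces in N, time in s.
With the tool pointing down it reaches from about 0.275 to 0.875 m from the base axis. Payload 12.5 kg.
Tool frame: the origin (TCP) lies at the very end of the fingers, on their centre line; the grasp point (between the pads) lies 19 mm behind it; z points along the fingers, y is the line along which they close (so a half turn about z gives the same grasp; the last joint's range is limited). The gripper opens to 85 mm and grips with 20 to 120 N. Pads are 22 mm wide; open, the fingers measure 114 mm over their backs; the gripper's body (76 mm by 85 mm) begins 54 mm behind the grasp point. The pads swing forward as they close: fully open they stand 13 mm farther back than shut.
Start: joints at [-1.231, 0.351, 1.652, -0, 1.139, -0.085], TCP at [0.227, -0.501, 0.231] pointing down, gripper open.
Joint ranges: [-2.75, 2.75], [-0.79, 2.1], [0.01, 2.65], [-1.57, 4.71], [0.07, 3.14], [-2.87, 2.87]. Speed limits (rad/s): [2.22, 2.22, 2.79, 3.14, 3.14, 3.14].

INTERFACE

Orientations are given as a unit quaternion [w, x, y, z].
In Python, from bench import state, grab_frame, get_calibration, ctrl, finder gives the robot as it stands.
- The arm moves only by the tool play_rows, never from a script. Its argument "plan" is a list of rows, each an object of numbers: "x", "y", "z": the shift along the world's x, y, z in mm; "rx", "ry", "rz": the turn, a rotation vector about the world's x, y, z in rad. In form: [{"x": .., "y": .., "z": .., "rx": .., "ry": .., "rz": ..}, ...]. A call has 1 to 20 rows; each row is the pose to reach, as a shift and turn from the pose commanded when the call began; what a row does not reach only later rows make up. A row lasts 1/12 s, in which the tool goes at most 41.7 mm and 7.16 degrees, less where a joint would pass 70% of its speed; a pose out of reach is approached as far as the arm can. A call with a gripper value outside its range is refused whole. "grip" is the finger opening in mm, from 0 to 85.4, set as the call begins (left out, the last holds). The fingers move at their own pace and stop on an object; "newtons" is the grip in N (left out, the last holds). Time passes only in rows, so rows that repeat a pose let the fingers close. It gives the time, the measured TCP pose, the force, the opening and the grip force at its end, in the units of the state.
- state(): the state, without advancing time (a new reading comes with each control period).
- grab_frame(name): name is "side" or "top" or "wrist"; returns the picture (400x640x3 uint8, blue, green, red); there is no depth.
- get_calibration(name): a dict with "K" (3x3 intrinsics, pixels), "camera_from_world" (4x4, takes a point from world to camera coordinates). Camera axes: x right, y down, z forward; pixel columns grow to the right and rows downward; lengths in m; the calibration is good to about 2 mm. A picture is of the moment at which its call begins: read the wrist's pose just before it. get_calibration takes no time and is no camera call; for the wrist camera it gives the pose at the moment of the call.
- ctrl.sign_off(): hands the job in; it is judged then, once.
Trained networks look in the newest picture that a camera, given by its name, has taken for a name from the list of things; names that differ only in an ending like _2 or _b are one class to them, and where a whole thing is asked for, a point or a joint stands for the part that bears it (a point fixed in the world has none). Each returns a list of dicts, best first, with "score" (0 to 1); they miss things now and then, are a little off and sometimes report something else, mostly with a low value. They report only what shows in the picture. A call takes as long as a camera call. They do not tell look-alikes from the thing itself.
- finder.find_in(camera, query): "box" ([left, top, right, bottom] in pixels, round what is visible of it).
- finder.silhouettes(camera, query): "region" (400x640 bool, what is visible of it) and "box" ([left, top, right, bottom] in pixels, round what is visible of it).
- finder.pinpoint(camera, query): "centre" ([column, row] in pixels: a listed point, or the origin of a listed thing).
The state is a dict: "clock": time; "qpos": joint angles; "dq": joint speeds; "joint_torque": joint torques, N m; "position": TCP position; "tool_rot": TCP orientation; "ft_force": force on the tool from outside, world axes, zero at the start; "moment": the same for the moment, N m; "width": finger opening in m; "gripper_force": force on a finger pad.
Only numpy, scipy, OpenCV 4.12 (cv2) and the standard library are available. Lean on these libraries where they do the work, as an engineer would, in place of code of your own. Each camera call takes 0.05 s, during which the arm holds its last target. There are 200 camera calls.

## Working session

There is one attempt and no reset: what is moved stays moved. The work goes in short steps, Python scripts to look and compute and a tool call to move; the robot and the scene stay as the last step left them, time stands still between calls to the robot, and variables do not carry over. Pictures are saved under pics/ and viewed, at most 14 in all, crops included, and the job is handed in when it is done.

Besides the shell and the picture viewer there is one more tool, called after ">>>" as name(argument=value, ...), one argument or row to a line, values as JSON. play_rows: Moves the arm, as the interface text tells. Its arguments: {"type":"object","properties":{"plan":{"type":"array"},"grip":{"type":"number"},"newtons":{"type":"number"}},"required":["plan"]}

```bash
mkdir -p pics; cat > h.py <<'E'
import numpy as np, cv2
from bench import state, grab_frame, get_calibration, ctrl, finder
def ray(cam,px,z,cal=None):
    c=cal or get_calibration(cam); K=np.array(c["K"]);T=np.array(c["camera_from_world"])
    d=T[:3,:3].T@np.linalg.inv(K)@np.array([px[0],px[1],1.]); o=-T[:3,:3].T@T[:3,3]
    return o+d*(z-o[2])/d[2]
def proj(cam,p,cal=None):
    c=cal or get_calibration(cam); K=np.array(c["K"]);T=np.array(c["camera_from_world"])
    q=K@(T[:3,:3]@np.array(p)+T[:3,3]); return q[:2]/q[2]
def pin(cam,q,z,n=1,cal=None):
    r=finder.pinpoint(cam,q)[:n]
    return [(round(a["score"],2),np.round(a["centre"],1),np.round(ray(cam,a["centre"],z,cal)*1000,1)) for a in r]
E
python3 - <<'E'
from h import *
for c in("top","side"):
    im=grab_frame(c); cv2.imwrite(f"pics/{c}0.png",im)
    for q,z in [("rig",0),("nest0",.012),("nest1",.012),("nest2",.012),("nest3",.012),("ratchet_axis",.061),("ratchet_grip",.108),("lever_tip",.0875),("gauge",0),("zero_mark",.045),("tare_grip",.085),("wash_bottle",0),("weighing_jar",0),("beaker",0)]:
        print(c,q,pin(c,q,z))
    print(pin(c,"plug0",0,8))
s=state();print({k:np.round(v,3) for k,v in s.items()})
E
```

```text
top rig [(0.67, array([318. , 178.5]), array([621. ,  -2.8,   0. ]))]
top nest0 [(0.95, array([359.5, 168.3]), array([ 646.9, -103.4,   12. ]))]
top nest1 [(0.95, array([359.5, 168.3]), array([ 646.9, -103.4,   12. ]))]
top nest2 [(0.95, array([359.5, 168.3]), array([ 646.9, -103.4,   12. ]))]
top nest3 [(0.95, array([359.5, 168.3]), array([ 646.9, -103.4,   12. ]))]
top ratchet_axis [(0.72, array([244., 192.]), array([574.4, 167.3,  61. ]))]
top ratchet_grip [(0.81, array([181.2, 202.6]), array([540.7, 297.5, 108. ]))]
top lever_tip [(0.67, array([223.4, 190.4]), array([573.3, 209.7,  87.5]))]
top gauge [(0.82, array([453.7, 203.5]), array([ 568.1, -335.8,    0. ]))]
top zero_mark [(0.85, array([455.3, 180. ]), array([ 618.5, -327.7,   45. ]))]
top tare_grip [(0.69, array([462.3, 198.2]), array([ 570.2, -332.2,   85. ]))]
top wash_bottle [(0.75, array([400.3, 148.2]), array([ 702.5, -204.5,    0. ]))]
top weighing_jar [(0.56, array([474. , 278.7]), array([ 387.8, -383.2,    0. ]))]
top beaker [(0.7, array([235.7, 137.9]), array([717.6, 204.3,   0. ]))]
[(0.81, array([403.5, 275.8]),
[... 1616 characters left out ...]
4, array([374.3, 211.5]), array([ 459.2, -217.1,    0. ])), (0.53, array([399.2, 220. ]), array([ 372.8, -205.8,    0. ])), (0.52, array([371.5, 229.3]), array([ 431.6, -119.4,    0. ]))]
{'clock': np.float64(1.6), 'qpos': array([-1.231,  0.351,  1.652, -0.   ,  1.139, -0.085]), 'dq': array([-0.001,  0.003, -0.001,  0.   ,  0.001, -0.001]), 'joint_torque': array([ 0.0000e+00, -5.0602e+01, -2.9164e+01, -0.0000e+00,  1.0000e-03,
        0.0000e+00]), 'position': array([ 0.227, -0.501,  0.231]), 'tool_rot': array([-0.   ,  0.978,  0.211, -0.   ]), 'ft_force': array([-0.397, -0.396,  0.178]), 'moment': array([-0.044,  0.013,  0.04 ]), 'gripper_force': np.float64(0.0), 'width': np.float64(0.085)}
```

```bash
python3 -c "
import cv2
a=cv2.imread('pics/top0.png')[110:310,150:510]
cv2.imwrite('pics/top0c.png',cv2.resize(a,(800,444),interpolation=cv2.INTER_CUBIC))"
```

```text
(no output)
```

View pics/top0c.png

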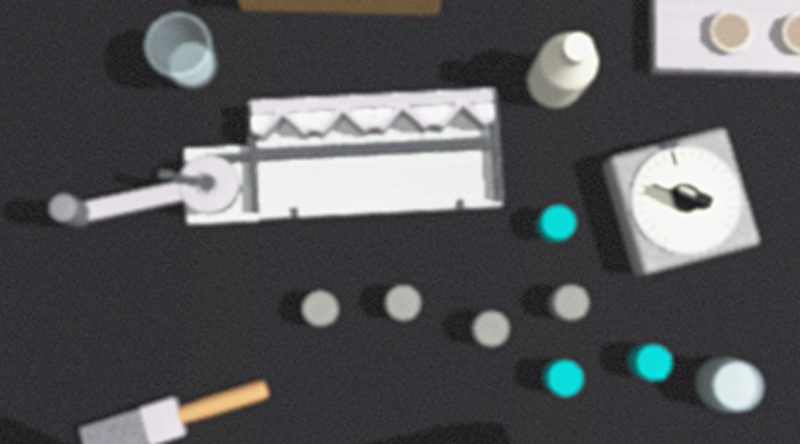

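The top view shows four grey plugs at about px (294,249), (331,246), (370,257) and (406,246), plus turquoise decoys. The handle points roughly along +y at (181,203), and the pointer's white needle side is on the left of the knob.

```bash
python3 - <<'E'
from h import *
from scipy.spatial.transform import Rotation as R
s=state();T=np.array(get_calibration("wrist")["camera_from_world"]);print(get_calibration("wrist")["K"])
q=s["tool_rot"];Rt=R.from_quat([q[1],q[2],q[3],q[0]]).as_matrix()
o=-T[:3,:3].T@T[:3,3];print(Rt.T@(o-s["position"]), Rt.T@T[:3,:3].T)
a=cv2.imread('pics/top0.png')[150:250,400:500];b=cv2.imread('pics/top0.png')[150:250,170:270]
cv2.imwrite('pics/c1.png',cv2.resize(np.hstack([b,a]),(800,400),interpolation=cv2.INTER_CUBIC))
E
```

```text
[[293.47852964   0.         318.91919774]
 [  0.         293.47852964 198.70606172]
 [  0.           0.           1.        ]]
[ 0.08311738  0.00018342 -0.14332906] [[ 2.29825293e-04 -9.47380303e-01 -3.20110152e-01]
 [ 9.99999973e-01  2.03172313e-04  1.16659341e-04]
 [-4.54832419e-05 -3.20110170e-01  9.47380323e-01]]
```

View pics/c1.png

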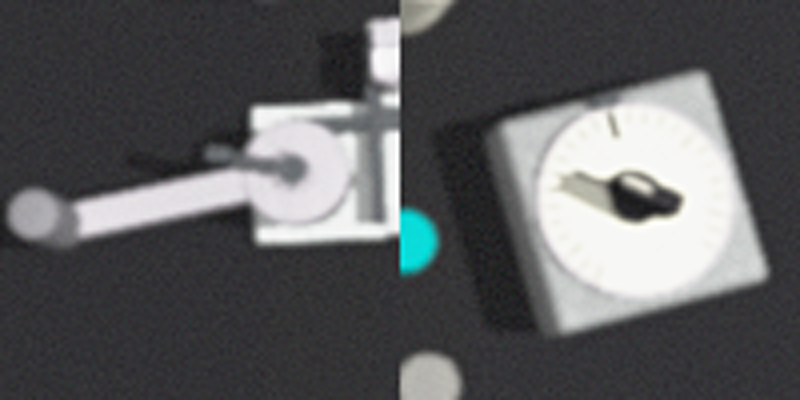

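>>> play_rows(
  plan=[
    {"x": 343,"y": 731,"z": 20,"rz": 1.146},
    {"x": 343,"y": 731,"z": 20,"rz": 1.146},
    {"x": 343,"y": 731,"z": 20,"rz": 1.146},
    {"x": 343,"y": 731,"z": 20,"rz": 1.146},
    {"x": 343,"y": 731,"z": 20,"rz": 1.146},
    {"x": 343,"y": 731,"z": 20,"rz": 1.146},
    {"x": 343,"y": 731,"z": 20,"rz": 1.146},
    {"x": 343,"y": 731,"z": 20,"rz": 1.146},
    {"x": 343,"y": 731,"z": 20,"rz": 1.146},
    {"x": 343,"y": 731,"z": 20,"rz": 1.146},
    {"x": 343,"y": 731,"z": 20,"rz": 1.146},
    {"x": 343,"y": 731,"z": 20,"rz": 1.146},
    {"x": 343,"y": 731,"z": 20,"rz": 1.146},
    {"x": 343,"y": 731,"z": 20,"rz": 1.146},
    {"x": 343,"y": 731,"z": 20,"rz": 1.146},
    {"x": 343,"y": 731,"z": 20,"rz": 1.146},
    {"x": 343,"y": 731,"z": 20,"rz": 1.146},
    {"x": 343,"y": 731,"z": 20,"rz": 1.146},
    {"x": 343,"y": 731,"z": 20,"rz": 1.146},
    {"x": 343,"y": 731,"z": 20,"rz": 1.146},
  ],
  grip=30,
)

```text
validation failed for argument at $.pl...
```

```bash
python3 - <<'E'
from h import *
s=state();print(s["clock"],s["position"],s["tool_rot"],s["width"])
cal=get_calibration("wrist");im=grab_frame("wrist");cv2.imwrite("pics/w1.png",im)
for q,z in [("rig",0),("ratchet_axis",.061),("ratchet_grip",.108),("lever_tip",.0875)]: print(q,pin("wrist",q,z,1,cal))
print(pin("wrist","nest0",.012,4,cal))
E
```

```text
1.6 [ 0.22670053 -0.50107798  0.23129827] [-2.03463234e-05  9.77527924e-01  2.10805973e-01 -7.07022091e-06] 0.08530113147835251
rig []
ratchet_axis []
ratchet_grip []
lever_tip []
[]
```

View pics/w1.png

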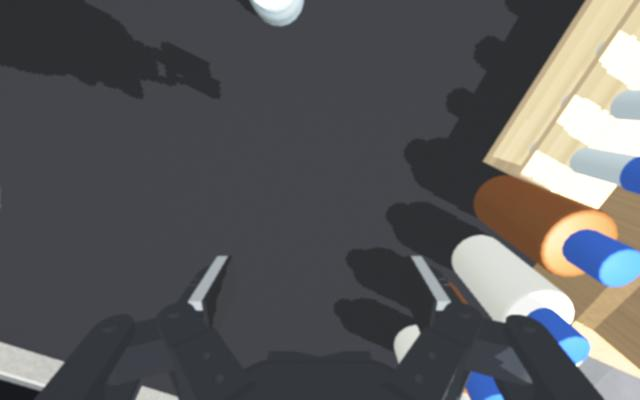

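The move was refused, so the arm is still at its start; the wrist view shows only the bench and a tool rack. I'll send rows with all six keys.

>>> play_rows(
  plan=[
    {"x": 343,"y": 731,"z": 20,"rx": 0,"ry": 0,"rz": 1.146},
    {"x": 343,"y": 731,"z": 20,"rx": 0,"ry": 0,"rz": 1.146},
    {"x": 343,"y": 731,"z": 20,"rx": 0,"ry": 0,"rz": 1.146},
    {"x": 343,"y": 731,"z": 20,"rx": 0,"ry": 0,"rz": 1.146},
    {"x": 343,"y": 731,"z": 20,"rx": 0,"ry": 0,"rz": 1.146},
    {"x": 343,"y": 731,"z": 20,"rx": 0,"ry": 0,"rz": 1.146},
    {"x": 343,"y": 731,"z": 20,"rx": 0,"ry": 0,"rz": 1.146},
    {"x": 343,"y": 731,"z": 20,"rx": 0,"ry": 0,"rz": 1.146},
    {"x": 343,"y": 731,"z": 20,"rx": 0,"ry": 0,"rz": 1.146},
    {"x": 343,"y": 731,"z": 20,"rx": 0,"ry": 0,"rz": 1.146},
    {"x": 343,"y": 731,"z": 20,"rx": 0,"ry": 0,"rz": 1.146},
    {"x": 343,"y": 731,"z": 20,"rx": 0,"ry": 0,"rz": 1.146},
    {"x": 343,"y": 731,"z": 20,"rx": 0,"ry": 0,"rz": 1.146},
    {"x": 343,"y": 731,"z": 20,"rx": 0,"ry": 0,"rz": 1.146},
    {"x": 343,"y": 731,"z": 20,"rx": 0,"ry": 0,"rz": 1.146},
    {"x": 343,"y": 731,"z": 20,"rx": 0,"ry": 0,"rz": 1.146},
    {"x": 343,"y": 731,"z": 20,"rx": 0,"ry": 0,"rz": 1.146},
    {"x": 343,"y": 731,"z": 20,"rx": 0,"ry": 0,"rz": 1.146},
    {"x": 343,"y": 731,"z": 20,"rx": 0,"ry": 0,"rz": 1.146},
    {"x": 343,"y": 731,"z": 20,"rx": 0,"ry": 0,"rz": 1.146},
  ],
  grip=30,
)

```text
clock: 3.57
position: [0.5707, 0.2342, 0.251]
tool_rot: [-0.0, 0.706, 0.708, 0.001]
ft_force: [0.3, -0.1, 0.5]
width: 0.03
gripper_force: 0.0
```

```bash
python3 - <<'E'
from h import *
s=state();print(s["clock"],s["position"],s["tool_rot"],s["width"])
cal=get_calibration("wrist");im=grab_frame("wrist");cv2.imwrite("pics/w1.png",im)
for q,z in [("rig",0),("ratchet_axis",.061),("ratchet_grip",.108),("lever_tip",.0875)]: print(q,pin("wrist",q,z,1,cal))
print(pin("wrist","nest0",.012,4,cal))
E
```

```text
3.5667 [0.57074368 0.23416786 0.2510421 ] [-1.16300804e-04  7.06287726e-01  7.07924645e-01  5.75853019e-04] 0.029995407988734266
rig [(0.84, array([347.8, 307.5]), array([619.2,  -2.5,   0. ]))]
ratchet_axis [(0.84, array([324.5, 227.4]), array([578.8, 166.7,  61. ]))]
ratchet_grip [(0.87, array([287.6, 116.2]), array([541.9, 301.9, 108. ]))]
lever_tip [(0.76, array([325.3, 202. ]), array([578.8, 209.3,  87.5]))]
[(0.92, array([355.6, 259.4]), array([626.3,  93.1,  12. ])), (0.84, array([359.8, 329.8]), array([638.7, -36.3,  12. ])), (0.79, array([356.6, 297.3]), array([630.7,  26.3,  12. ])), (0.16, array([323.6, 230.2]), array([578.7, 140.3,  12. ]))]
```

View pics/w1.png

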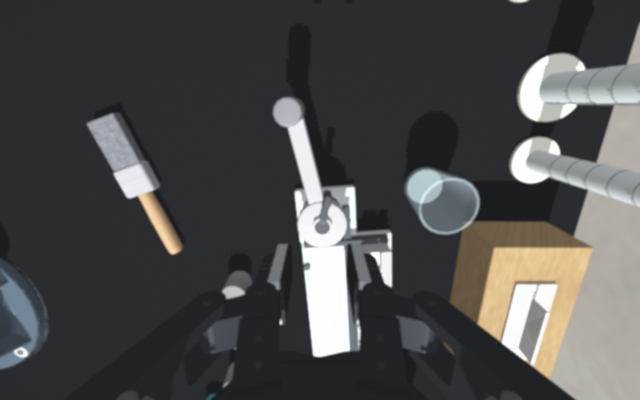

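The wrist view shows the ratchet head at px (322,228), the lever thumb at (327,200) and the grip at (288,110), with the handle free. I'll go down a bit and refine.

>>> play_rows(
  plan=[
    {"x": 11,"y": -27,"z": -40,"rx": 0,"ry": 0,"rz": 0},
    {"x": 11,"y": -27,"z": -80,"rx": 0,"ry": 0,"rz": 0},
    {"x": 11,"y": -27,"z": -120,"rx": 0,"ry": 0,"rz": 0},
    {"x": 11,"y": -27,"z": -130,"rx": 0,"ry": 0,"rz": 0},
    {"x": 11,"y": -27,"z": -130,"rx": 0,"ry": 0,"rz": 0},
    {"x": 11,"y": -27,"z": -130,"rx": 0,"ry": 0,"rz": 0},
  ],
  grip=40,
)

```text
clock: 4.37
position: [0.5808, 0.2021, 0.1218]
tool_rot: [-0.0, 0.707, 0.707, -0.0]
ft_force: [-0.2, -0.1, 1.0]
width: 0.04
gripper_force: 0.0
```

```bash
python3 - <<'E'
from h import *
s=state();print(s["clock"],s["position"],s["tool_rot"],s["width"])
cal=get_calibration("wrist");im=grab_frame("wrist");cv2.imwrite("pics/w2.png",im)
for q,z in [("ratchet_axis",.061),("ratchet_grip",.108),("lever_tip",.0875)]: print(q,pin("wrist",q,z,1,cal))
print(proj("wrist",s["position"],cal))
E
```

```text
4.3667 [0.58077648 0.20211024 0.12180757] [-5.00648404e-05  7.07493325e-01  7.06720018e-01 -9.55695000e-05] 0.039974717613834344
ratchet_axis [(0.6, array([310.7, 257.6]), array([574.9, 166.7,  61. ]))]
ratchet_grip [(0.7, array([236.8,  55.1]), array([541.7, 305.2, 108. ]))]
lever_tip []
[317.79578704 257.23741483]
```

View pics/w2.png

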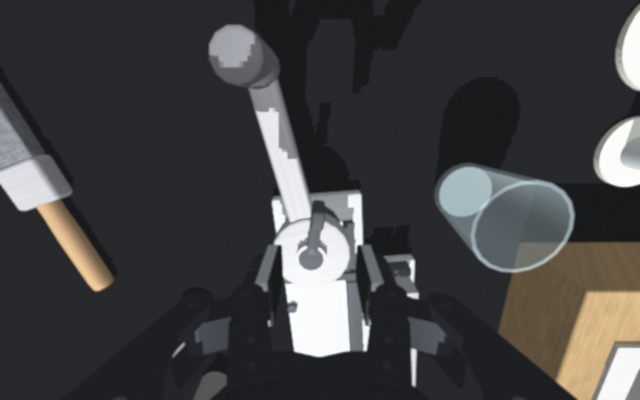

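The lever thumb is at px ≈(318,212), the hub at (311,257) and the grip at (236,50).

```bash
python3 - <<'E'
from h import *
for p,z in [((318,212),.0875),((318,207),.0875),((311,257),.072)]: print(ray("wrist",p,z))
E
```

```text
[0.58174668 0.21590401 0.0875    ]
[0.58174985 0.21939142 0.0875    ]
[0.5764705  0.17368334 0.072     ]
```

>>> play_rows(
  plan=[
    {"x": 1,"y": 6,"z": -25,"rx": 0,"ry": 0,"rz": 0},
    {"x": 1,"y": 6,"z": -50,"rx": 0,"ry": 0,"rz": 0},
    {"x": 1,"y": 6,"z": -50,"rx": 0,"ry": 0,"rz": 0},
    {"x": 1,"y": 6,"z": -50,"rx": 0,"ry": 0,"rz": 0},
  ],
)

```text
clock: 4.9
position: [0.5815, 0.2089, 0.0717]
tool_rot: [-0.0, 0.707, 0.707, -0.0]
ft_force: [-0.2, 1.1, 1.1]
width: 0.0403
gripper_force: 0.0
```

>>> play_rows(
  plan=[
    {"x": 0,"y": 0,"z": 0,"rx": 0,"ry": 0,"rz": 0},
    {"x": 0,"y": 0,"z": 0,"rx": 0,"ry": 0,"rz": 0},
    {"x": 0,"y": 0,"z": 0,"rx": 0,"ry": 0,"rz": 0},
    {"x": 0,"y": 0,"z": 0,"rx": 0,"ry": 0,"rz": 0},
    {"x": 0,"y": 0,"z": 0,"rx": 0,"ry": 0,"rz": 0},
  ],
  grip=14,
  newtons=20,
)

```text
clock: 5.32
position: [0.5819, 0.209, 0.072]
tool_rot: [0.0, 0.707, 0.707, 0.0]
ft_force: [-0.5, 0.4, 1.1]
width: 0.014
gripper_force: 0.6
```

>>> play_rows(
  plan=[
    {"x": -6,"y": 0,"z": 0,"rx": 0,"ry": 0,"rz": 0.12},
    {"x": -12,"y": -1,"z": 0,"rx": 0,"ry": 0,"rz": 0.24},
    {"x": -18,"y": -3,"z": 0,"rx": 0,"ry": 0,"rz": 0.36},
    {"x": -23,"y": -5,"z": 0,"rx": 0,"ry": 0,"rz": 0.48},
    {"x": -29,"y": -8,"z": 0,"rx": 0,"ry": 0,"rz": 0.6},
    {"x": -32,"y": -11,"z": 0,"rx": 0,"ry": 0,"rz": 0.7},
    {"x": -33,"y": -12,"z": 0,"rx": 0,"ry": 0,"rz": 0.72},
    {"x": -33,"y": -12,"z": 0,"rx": 0,"ry": 0,"rz": 0.72},
    {"x": -33,"y": -12,"z": 0,"rx": 0,"ry": 0,"rz": 0.72},
  ],
)

```text
clock: 6.07
position: [0.5493, 0.1973, 0.0718]
tool_rot: [0.001, 0.413, 0.911, 0.001]
ft_force: [1.0, 3.6, 0.6]
width: 0.0138
gripper_force: 1.5
```

>>> play_rows(
  plan=[
    {"x": 2,"y": 1,"z": 0,"rx": 0,"ry": 0,"rz": 0},
    {"x": 2,"y": 1,"z": 30,"rx": 0,"ry": 0,"rz": 0},
    {"x": 0,"y": 0,"z": 70,"rx": 0,"ry": 0,"rz": 0},
    {"x": 0,"y": 0,"z": 110,"rx": 0,"ry": 0,"rz": 0},
    {"x": 0,"y": 0,"z": 110,"rx": 0,"ry": 0,"rz": 0},
  ],
  grip=24,
)

```text
clock: 6.48
position: [0.5519, 0.1976, 0.1888]
tool_rot: [0.004, 0.413, 0.911, 0.003]
ft_force: [0.3, 0.6, 0.4]
width: 0.024
gripper_force: 0.0
```

```bash
python3 - <<'E'
from h import *
s=state();print(s["clock"],s["position"],s["tool_rot"],s["width"])
cal=get_calibration("wrist");im=grab_frame("wrist");cv2.imwrite("pics/w3.png",im)
for q,z in [("ratchet_axis",.061),("ratchet_grip",.108),("lever_tip",.0875)]: print(q,pin("wrist",q,z,1,cal))
E
```

```text
6.4833 [0.55186128 0.19755569 0.18878093] [0.00427756 0.41280276 0.91080457 0.00325842] 0.024022531906232585
ratchet_axis [(0.7, array([318.8, 225.7]), array([579. , 169.3,  61. ]))]
ratchet_grip [(0.68, array([408.1,  91.4]), array([543.6, 306.3, 108. ]))]
lever_tip [(0.61, array([315.7, 195. ]), array([549.4, 198.5,  87.5]))]
```

View pics/w3.png

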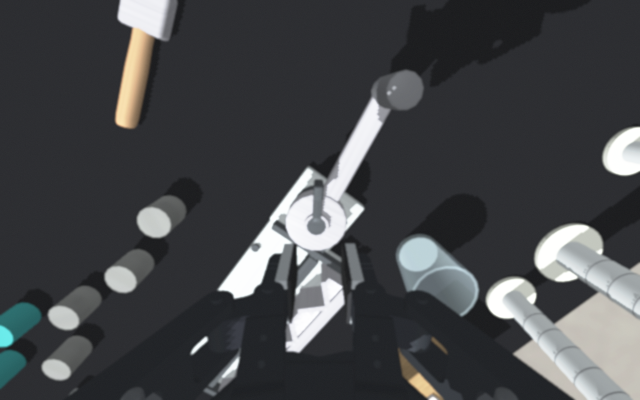

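Lever is over to the other side (about +0.5 from the handle). Next I go to the grip.

>>> play_rows(
  plan=[
    {"x": -6,"y": 35,"z": 0,"rx": 0,"ry": 0,"rz": -0.12},
    {"x": -6,"y": 71,"z": 0,"rx": 0,"ry": 0,"rz": -0.24},
    {"x": -6,"y": 107,"z": 0,"rx": 0,"ry": 0,"rz": -0.36},
    {"x": -6,"y": 107,"z": 0,"rx": 0,"ry": 0,"rz": -0.475},
    {"x": -6,"y": 107,"z": -15,"rx": 0,"ry": 0,"rz": -0.475},
    {"x": -6,"y": 107,"z": -50,"rx": 0,"ry": 0,"rz": -0.475},
    {"x": -6,"y": 107,"z": -85,"rx": 0,"ry": 0,"rz": -0.475},
    {"x": -6,"y": 107,"z": -115,"rx": 0,"ry": 0,"rz": -0.475},
    {"x": -6,"y": 107,"z": -115,"rx": 0,"ry": 0,"rz": -0.475},
    {"x": -6,"y": 107,"z": -115,"rx": 0,"ry": 0,"rz": -0.475},
  ],
  grip=55,
)

```text
clock: 7.52
position: [0.5416, 0.3033, 0.0645]
tool_rot: [-0.001, 0.615, 0.788, -0.002]
ft_force: [0.1, 0.1, 0.2]
width: 0.0551
gripper_force: 0.0
```

>>> play_rows(
  plan=[
    {"x": 0,"y": 0,"z": 0,"rx": 0,"ry": 0,"rz": 0},
    {"x": 0,"y": 0,"z": 0,"rx": 0,"ry": 0,"rz": 0},
    {"x": 0,"y": 0,"z": 0,"rx": 0,"ry": 0,"rz": 0},
    {"x": 0,"y": 0,"z": 0,"rx": 0,"ry": 0,"rz": 0},
    {"x": 0,"y": 0,"z": 0,"rx": 0,"ry": 0,"rz": 0},
  ],
  grip=31,
)

```text
clock: 7.93
position: [0.5431, 0.3041, 0.0672]
tool_rot: [0.0, 0.615, 0.788, 0.001]
ft_force: [1.0, 0.2, -1.4]
width: 0.0313
gripper_force: 0.0
```

```bash
python3 - <<'E'
import numpy as np
def P(f): return np.array([577-140*np.sin(f),168+140*np.cos(f)])
def rows(fs,f0):
    print(",".join('{"x": %d, "y": %d, "z": 0, "rx": 0, "ry": 0, "rz": %.2f}'%(*np.round(P(f)-P(f0)),f-f0) for f in fs))
rows(np.linspace(.247,1.36,13)[1:],.247)
rows(np.linspace(1.36,.12,13)[1:],1.36)
rows(np.linspace(.12,1.36,13)[1:],.12)
E
```

```text
{"x": -12, "y": -4, "z": 0, "rx": 0, "ry": 0, "rz": 0.09},{"x": -24, "y": -9, "z": 0, "rx": 0, "ry": 0, "rz": 0.19},{"x": -36, "y": -15, "z": 0, "rx": 0, "ry": 0, "rz": 0.28},{"x": -47, "y": -22, "z": 0, "rx": 0, "ry": 0, "rz": 0.37},{"x": -57, "y": -30, "z": 0, "rx": 0, "ry": 0, "rz": 0.46},{"x": -67, "y": -39, "z": 0, "rx": 0, "ry": 0, "rz": 0.56},{"x": -75, "y": -48, "z": 0, "rx": 0, "ry": 0, "rz": 0.65},{"x": -83, "y": -59, "z": 0, "rx": 0, "ry": 0, "rz": 0.74},{"x": -89, "y": -70, "z": 0, "rx": 0, "ry": 0, "rz": 0.83},{"x": -95, "y": -82, "z": 0, "rx": 0, "ry": 0, "rz": 0.93},{"x": -99, "y": -94, "z": 0, "rx": 0, "ry": 0, "rz": 1.02},{"x": -103, "y": -106, "z": 0, "rx": 0, "ry": 0, "rz": 1.11}
{"x": 4, "y": 14, "z": 0, "rx": 0, "ry": 0, "rz": -0.10},{"x": 9, "y": 27, "z": 0, "rx": 0, "ry": 0, "rz": -0.21},{"x": 15, "y": 40, "z": 0, "rx": 0, "ry": 0, "rz": -0.31},{"x": 23, "y": 53, "z": 0, "rx": 0, "ry": 0, "rz": -0.41},{"x": 32, "y": 64, "z": 0, "rx": 0, "ry": 0, "rz": -0.52},{"x": 43, "y": 74, "z": 0, "rx": 0, "ry": 0, "rz": -0.62},{"x": 54, "y": 83, "z": 0, "rx": 0, "ry": 0, "
[... 317 characters left out ...]
 "y": -2, "z": 0, "rx": 0, "ry": 0, "rz": 0.10},{"x": -28, "y": -6, "z": 0, "rx": 0, "ry": 0, "rz": 0.21},{"x": -42, "y": -12, "z": 0, "rx": 0, "ry": 0, "rz": 0.31},{"x": -54, "y": -18, "z": 0, "rx": 0, "ry": 0, "rz": 0.41},{"x": -66, "y": -26, "z": 0, "rx": 0, "ry": 0, "rz": 0.52},{"x": -78, "y": -36, "z": 0, "rx": 0, "ry": 0, "rz": 0.62},{"x": -88, "y": -46, "z": 0, "rx": 0, "ry": 0, "rz": 0.72},{"x": -97, "y": -57, "z": 0, "rx": 0, "ry": 0, "rz": 0.83},{"x": -105, "y": -69, "z": 0, "rx": 0, "ry": 0, "rz": 0.93},{"x": -111, "y": -82, "z": 0, "rx": 0, "ry": 0, "rz": 1.03},{"x": -116, "y": -96, "z": 0, "rx": 0, "ry": 0, "rz": 1.14},{"x": -120, "y": -110, "z": 0, "rx": 0, "ry": 0, "rz": 1.24}
```

>>> play_rows(
  plan=[
    {"x": -12,"y": -4,"z": 0,"rx": 0,"ry": 0,"rz": 0.09},
    {"x": -24,"y": -9,"z": 0,"rx": 0,"ry": 0,"rz": 0.19},
    {"x": -36,"y": -15,"z": 0,"rx": 0,"ry": 0,"rz": 0.28},
    {"x": -47,"y": -22,"z": 0,"rx": 0,"ry": 0,"rz": 0.37},
    {"x": -57,"y": -30,"z": 0,"rx": 0,"ry": 0,"rz": 0.46},
    {"x": -67,"y": -39,"z": 0,"rx": 0,"ry": 0,"rz": 0.56},
    {"x": -75,"y": -48,"z": 0,"rx": 0,"ry": 0,"rz": 0.65},
    {"x": -83,"y": -59,"z": 0,"rx": 0,"ry": 0,"rz": 0.74},
    {"x": -89,"y": -70,"z": 0,"rx": 0,"ry": 0,"rz": 0.83},
    {"x": -95,"y": -82,"z": 0,"rx": 0,"ry": 0,"rz": 0.93},
    {"x": -99,"y": -94,"z": 0,"rx": 0,"ry": 0,"rz": 1.02},
    {"x": -103,"y": -106,"z": 0,"rx": 0,"ry": 0,"rz": 1.11},
    {"x": -103,"y": -106,"z": 0,"rx": 0,"ry": 0,"rz": 1.11},
  ],
)

```text
clock: 9.02
position: [0.4399, 0.1972, 0.067]
tool_rot: [0.001, 0.106, 0.994, 0.0]
ft_force: [-1.8, 2.1, 0.0]
width: 0.0307
gripper_force: 1.1
```

>>> play_rows(
  plan=[
    {"x": 4,"y": 14,"z": 0,"rx": 0,"ry": 0,"rz": -0.1},
    {"x": 9,"y": 27,"z": 0,"rx": 0,"ry": 0,"rz": -0.21},
    {"x": 15,"y": 40,"z": 0,"rx": 0,"ry": 0,"rz": -0.31},
    {"x": 23,"y": 53,"z": 0,"rx": 0,"ry": 0,"rz": -0.41},
    {"x": 32,"y": 64,"z": 0,"rx": 0,"ry": 0,"rz": -0.52},
    {"x": 43,"y": 74,"z": 0,"rx": 0,"ry": 0,"rz": -0.62},
    {"x": 54,"y": 83,"z": 0,"rx": 0,"ry": 0,"rz": -0.72},
    {"x": 66,"y": 91,"z": 0,"rx": 0,"ry": 0,"rz": -0.83},
    {"x": 79,"y": 98,"z": 0,"rx": 0,"ry": 0,"rz": -0.93},
    {"x": 92,"y": 103,"z": 0,"rx": 0,"ry": 0,"rz": -1.03},
    {"x": 106,"y": 107,"z": 0,"rx": 0,"ry": 0,"rz": -1.14},
    {"x": 120,"y": 110,"z": 0,"rx": 0,"ry": 0,"rz": -1.24},
    {"x": 120,"y": 110,"z": 0,"rx": 0,"ry": 0,"rz": -1.24},
  ],
)

```text
clock: 10.1
position: [0.5615, 0.3086, 0.0664]
tool_rot: [0.0, 0.668, 0.744, 0.001]
ft_force: [0.7, -0.1, -0.4]
width: 0.031
gripper_force: 0.0
```

>>> play_rows(
  plan=[
    {"x": -14,"y": -2,"z": 0,"rx": 0,"ry": 0,"rz": 0.1},
    {"x": -28,"y": -6,"z": 0,"rx": 0,"ry": 0,"rz": 0.21},
    {"x": -42,"y": -12,"z": 0,"rx": 0,"ry": 0,"rz": 0.31},
    {"x": -54,"y": -18,"z": 0,"rx": 0,"ry": 0,"rz": 0.41},
    {"x": -66,"y": -26,"z": 0,"rx": 0,"ry": 0,"rz": 0.52},
    {"x": -78,"y": -36,"z": 0,"rx": 0,"ry": 0,"rz": 0.62},
    {"x": -88,"y": -46,"z": 0,"rx": 0,"ry": 0,"rz": 0.72},
    {"x": -97,"y": -57,"z": 0,"rx": 0,"ry": 0,"rz": 0.83},
    {"x": -105,"y": -69,"z": 0,"rx": 0,"ry": 0,"rz": 0.93},
    {"x": -111,"y": -82,"z": 0,"rx": 0,"ry": 0,"rz": 1.03},
    {"x": -116,"y": -96,"z": 0,"rx": 0,"ry": 0,"rz": 1.14},
    {"x": -120,"y": -110,"z": 0,"rx": 0,"ry": 0,"rz": 1.24},
    {"x": -120,"y": -110,"z": 0,"rx": 0,"ry": 0,"rz": 1.24},
  ],
)

```text
clock: 11.18
position: [0.4387, 0.1971, 0.0666]
tool_rot: [-0.0, 0.105, 0.994, 0.0]
ft_force: [-1.7, 2.5, -0.1]
width: 0.0313
gripper_force: 1.0
```

```bash
python3 - <<'E'
from h import *
im=grab_frame("top");cv2.imwrite("pics/t1.png",cv2.resize(im[110:260,170:410],(800,500),interpolation=cv2.INTER_CUBIC))
E
```

```text
(no output)
```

View pics/t1.png

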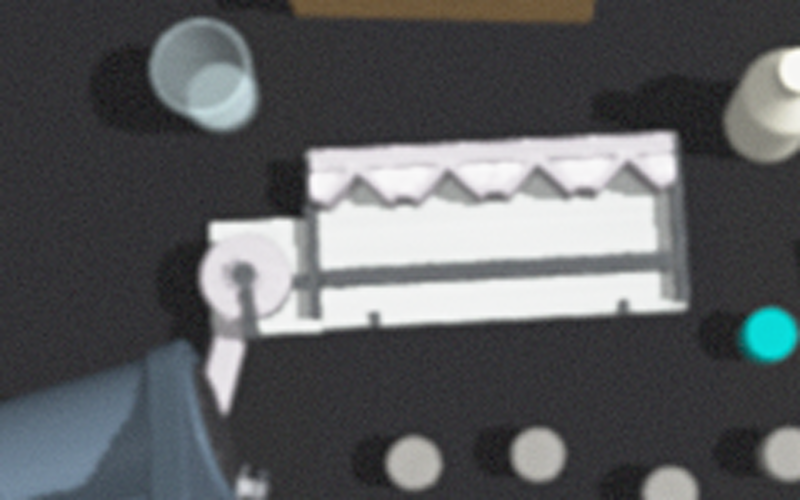

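The jaw bar is now partly open (bar at crop (490,270)). I'll estimate its travel.

```bash
python3 - <<'E'
from h import *
for p in [(490,272),(620,266),(360,279)]:
    print(ray("top",(170+p[0]*.3,110+p[1]*.3),.0265)*1000)
for p in [(320,330),(685,308),(310,150),(675,133)]: print(ray("top",(170+p[0]*.3,110+p[1]*.3),.012 if p[1]>200 else .04)*1000)
E
```

```text
[584.75186611  -1.57239835  26.5       ]
[591.59756232 -94.82075143  26.5       ]
[577.19053901  91.53792852  26.5       ]
[541.13067548 120.4378521   12.        ]
[ 564.2123443  -143.49978915   12.        ]
[667.60387291 129.57344835  40.        ]
[ 687.05098052 -131.62054112   40.        ]
```

>>> play_rows(
  plan=[
    {"x": 4,"y": 14,"z": 0,"rx": 0,"ry": 0,"rz": -0.1},
    {"x": 9,"y": 27,"z": 0,"rx": 0,"ry": 0,"rz": -0.21},
    {"x": 15,"y": 40,"z": 0,"rx": 0,"ry": 0,"rz": -0.31},
    {"x": 23,"y": 53,"z": 0,"rx": 0,"ry": 0,"rz": -0.41},
    {"x": 32,"y": 64,"z": 0,"rx": 0,"ry": 0,"rz": -0.52},
    {"x": 43,"y": 74,"z": 0,"rx": 0,"ry": 0,"rz": -0.62},
    {"x": 54,"y": 83,"z": 0,"rx": 0,"ry": 0,"rz": -0.72},
    {"x": 66,"y": 91,"z": 0,"rx": 0,"ry": 0,"rz": -0.83},
    {"x": 79,"y": 98,"z": 0,"rx": 0,"ry": 0,"rz": -0.93},
    {"x": 92,"y": 103,"z": 0,"rx": 0,"ry": 0,"rz": -1.03},
    {"x": 106,"y": 107,"z": 0,"rx": 0,"ry": 0,"rz": -1.14},
    {"x": 120,"y": 110,"z": 0,"rx": 0,"ry": 0,"rz": -1.24},
    {"x": 120,"y": 110,"z": 0,"rx": 0,"ry": 0,"rz": -1.24},
  ],
)

```text
clock: 12.32
position: [0.5611, 0.3089, 0.0661]
tool_rot: [0.0, 0.668, 0.744, 0.0]
ft_force: [0.9, 0.1, 0.5]
width: 0.0309
gripper_force: 0.0
```

>>> play_rows(
  plan=[
    {"x": -14,"y": -2,"z": 0,"rx": 0,"ry": 0,"rz": 0.1},
    {"x": -28,"y": -6,"z": 0,"rx": 0,"ry": 0,"rz": 0.21},
    {"x": -42,"y": -12,"z": 0,"rx": 0,"ry": 0,"rz": 0.31},
    {"x": -54,"y": -18,"z": 0,"rx": 0,"ry": 0,"rz": 0.41},
    {"x": -66,"y": -26,"z": 0,"rx": 0,"ry": 0,"rz": 0.52},
    {"x": -78,"y": -36,"z": 0,"rx": 0,"ry": 0,"rz": 0.62},
    {"x": -88,"y": -46,"z": 0,"rx": 0,"ry": 0,"rz": 0.72},
    {"x": -97,"y": -57,"z": 0,"rx": 0,"ry": 0,"rz": 0.83},
  ],
)

```text
clock: 12.98
position: [0.4623, 0.252, 0.0667]
tool_rot: [0.001, 0.305, 0.952, 0.001]
ft_force: [9.7, 11.1, -6.5]
width: 0.0309
gripper_force: 7.3
```

>>> play_rows(
  plan=[
    {"x": -4,"y": -5,"z": 0,"rx": 0,"ry": 0,"rz": 0.05},
    {"x": -4,"y": -5,"z": 0,"rx": 0,"ry": 0,"rz": 0.05},
  ],
)

```text
clock: 13.15
position: [0.4589, 0.247, 0.0667]
tool_rot: [0.001, 0.282, 0.959, 0.002]
ft_force: [5.4, 12.1, -7.4]
width: 0.0309
gripper_force: 6.6
```

```bash
python3 - <<'E'
from h import *
s=state();print(s["position"],s["ft_force"],s["gripper_force"])
im=grab_frame("top");cv2.imwrite("pics/t2.png",cv2.resize(im[110:260,170:410],(800,500),interpolation=cv2.INTER_CUBIC))
E
```

```text
[0.45889015 0.24703072 0.06670517] [ 5.36498998 12.0643036  -7.3822359 ] 6.594496965408325
```

View pics/t2.png

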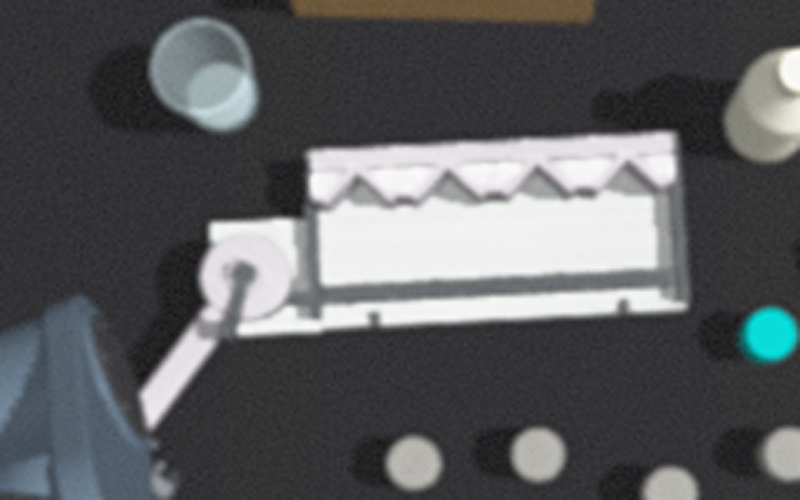

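>>> play_rows(
  plan=[
    {"x": -4,"y": -6,"z": 0,"rx": 0,"ry": 0,"rz": 0.05},
    {"x": -4,"y": -6,"z": 0,"rx": 0,"ry": 0,"rz": 0.05},
  ],
)

```text
clock: 13.37
position: [0.4557, 0.2419, 0.0668]
tool_rot: [0.002, 0.258, 0.966, 0.003]
ft_force: [7.7, 16.6, -10.9]
width: 0.031
gripper_force: 9.2
```

>>> play_rows(
  plan=[
    {"x": -3,"y": -6,"z": 0,"rx": 0,"ry": 0,"rz": 0.05},
    {"x": -3,"y": -6,"z": 0,"rx": 0,"ry": 0,"rz": 0.05},
  ],
)

```text
clock: 13.53
position: [0.4529, 0.2366, 0.0669]
tool_rot: [0.002, 0.234, 0.972, 0.003]
ft_force: [6.2, 22.8, -10.2]
width: 0.031
gripper_force: 11.9
```

```bash
python3 - <<'E'
from h import *
im=grab_frame("top")
import numpy as np
old=cv2.imread("pics/t2.png")
new=cv2.resize(im[110:260,170:410],(800,500),interpolation=cv2.INTER_CUBIC)
for a in (old,new):
    g=cv2.cvtColor(a,cv2.COLOR_BGR2GRAY).astype(float)
    for x in (420,500,580): 
        c=255-g[235:312,x-8:x+8].mean(1); c=np.clip(c-80,0,None); print((c*np.arange(235,312)).sum()/c.sum(),end=" ")
    print()
print(state()["ft_force"])
E
```

```text
290.1406502488527 285.99963049636654 282.08807921304685 
290.141548977881 286.02747151216505 282.0277217413939 
[  6.96984518  21.85678602 -10.0901768 ]
```

Force rises and the bar no longer moves, so the jaw is fully open. I'll back off, release and head for the dial.

>>> play_rows(
  plan=[
    {"x": 5,"y": 10,"z": 0,"rx": 0,"ry": 0,"rz": -0.05},
    {"x": 9,"y": 17,"z": 0,"rx": 0,"ry": 0,"rz": -0.1},
    {"x": 9,"y": 17,"z": 0,"rx": 0,"ry": 0,"rz": -0.1},
  ],
)

```text
clock: 13.83
position: [0.4617, 0.2529, 0.0669]
tool_rot: [0.001, 0.284, 0.959, 0.001]
ft_force: [4.2, 9.0, 0.6]
width: 0.0308
gripper_force: 4.6
```

>>> play_rows(
  plan=[
    {"x": 0,"y": 0,"z": 0,"rx": 0,"ry": 0,"rz": 0},
    {"x": 0,"y": 0,"z": 0,"rx": 0,"ry": 0,"rz": 0},
    {"x": 0,"y": 0,"z": 35,"rx": 0,"ry": 0,"rz": 0},
    {"x": 0,"y": 0,"z": 70,"rx": 0,"ry": 0,"rz": 0},
    {"x": 0,"y": 0,"z": 105,"rx": 0,"ry": 0,"rz": 0},
    {"x": 0,"y": 0,"z": 135,"rx": 0,"ry": 0,"rz": 0},
    {"x": 0,"y": 0,"z": 135,"rx": 0,"ry": 0,"rz": 0},
  ],
  grip=55,
)

```text
clock: 14.42
position: [0.4622, 0.2518, 0.2068]
tool_rot: [0.003, 0.283, 0.959, 0.002]
ft_force: [0.7, 0.8, 1.0]
width: 0.0549
gripper_force: 0.0
```

>>> play_rows(
  plan=[
    {"x": 50,"y": -580,"z": 0,"rx": 0,"ry": 0,"rz": -2.3},
    {"x": 50,"y": -580,"z": 0,"rx": 0,"ry": 0,"rz": -2.3},
    {"x": 50,"y": -580,"z": 0,"rx": 0,"ry": 0,"rz": -2.3},
    {"x": 50,"y": -580,"z": 0,"rx": 0,"ry": 0,"rz": -2.3},
    {"x": 50,"y": -580,"z": 0,"rx": 0,"ry": 0,"rz": -2.3},
    {"x": 50,"y": -580,"z": 0,"rx": 0,"ry": 0,"rz": -2.3},
    {"x": 50,"y": -580,"z": 0,"rx": 0,"ry": 0,"rz": -2.3},
    {"x": 50,"y": -580,"z": 0,"rx": 0,"ry": 0,"rz": -2.3},
    {"x": 50,"y": -580,"z": 0,"rx": 0,"ry": 0,"rz": -2.3},
    {"x": 50,"y": -580,"z": 0,"rx": 0,"ry": 0,"rz": -2.3},
    {"x": 50,"y": -580,"z": 0,"rx": 0,"ry": 0,"rz": -2.3},
    {"x": 50,"y": -580,"z": 0,"rx": 0,"ry": 0,"rz": -2.3},
    {"x": 50,"y": -580,"z": 0,"rx": 0,"ry": 0,"rz": -2.3},
    {"x": 50,"y": -580,"z": 0,"rx": 0,"ry": 0,"rz": -2.3},
    {"x": 50,"y": -580,"z": 0,"rx": 0,"ry": 0,"rz": -2.3},
    {"x": 50,"y": -580,"z": 0,"rx": 0,"ry": 0,"rz": -2.3},
    {"x": 50,"y": -580,"z": 0,"rx": 0,"ry": 0,"rz": -2.3},
    {"x": 50,"y": -580,"z": 0,"rx": 0,"ry": 0,"rz": -2.3},
    {"x": 50,"y": -580,"z": 0,"rx": 0,"ry": 0,"rz": -2.3},
    {"x": 50,"y": -580,"z": 0,"rx": 0,"ry": 0,"rz": -2.3},
  ],
)

```text
clock: 16.08
position: [0.5101, -0.3286, 0.2005]
tool_rot: [-0.001, 0.991, 0.132, -0.001]
ft_force: [-0.7, -0.2, 0.3]
width: 0.0552
gripper_force: 0.0
```

```bash
python3 - <<'E'
from h import *
s=state();print(s["clock"],s["position"],s["tool_rot"],s["width"])
cal=get_calibration("wrist");im=grab_frame("wrist");cv2.imwrite("pics/w4.png",im)
for q,z in [("gauge",0),("zero_mark",.045),("tare_grip",.085)]: print(q,pin("wrist",q,z,1,cal))
grab_frame("top");print(pin("top","nest0",.012,4))
E
```

```text
16.0833 [ 0.51013092 -0.32855105  0.20048431] [-5.34275831e-04  9.91292080e-01  1.31678902e-01 -6.27837401e-04] 0.055218475326019985
gauge [(0.74, array([338.2, 119.4]), array([ 575.3, -333.4,    0. ]))]
zero_mark [(0.96, array([344. ,  76.5]), array([ 616.2, -324.2,   45. ]))]
tare_grip [(0.9, array([346.4, 130.5]), array([ 572. , -336.3,   85. ]))]
[(0.75, array([301.7, 171.7]), array([634.7,  37.2,  12. ])), (0.61, array([327., 170.]), array([640.6, -24.3,  12. ])), (0.59, array([360.6, 169.8]), array([ 643.3, -106.1,   12. ])), (0.56, array([277.3, 175.8]), array([623. ,  96.3,  12. ]))]
```

View pics/w4.png

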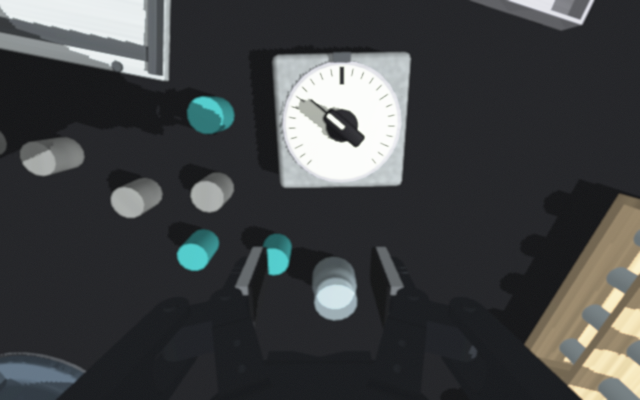

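The needle tip is at px ≈(302,98), the knob at (345,127), the zero mark at (342,75) and the dial centre at (341,121). The pointer is about +0.9 rad anticlockwise of zero.

```bash
cat > ang.py <<'E'
from h import *
import sys
def blob(im,f,cal,thr=70):
    pass
cal=get_calibration("wrist")
# dial ellipse centre from white region
im=cv2.imread("pics/w4.png");hsv=cv2.cvtColor(im,cv2.COLOR_BGR2HSV)
w=((hsv[...,2]>225)&(hsv[...,1]<30)).astype(np.uint8);n,l,st,c=cv2.connectedComponentsWithStats(w)
i=[k for k in range(1,n) if 280<c[k][0]<400 and 60<c[k][1]<180 and st[k][4]>1500][0]
cnt,_=cv2.findContours((l==i).astype(np.uint8),0,2);e=cv2.fitEllipse(cv2.convexHull(max(cnt,key=cv2.contourArea)));print(e)
C=ray("wrist",e[0],.045,cal)*1000;Z=ray("wrist",(342,75),.045,cal)*1000;N=ray("wrist",(301,97),.05,cal)*1000
print(C,Z,N)
a=lambda v:np.arctan2(v[1],v[0]);print("zero",a(Z-C),"needle",a(N-C),"diff",a(N-C)-a(Z-C))
E
python3 ang.py; python3 -c "
import cv2
cv2.imwrite('pics/w4c.png',cv2.resize(cv2.imread('pics/w4.png')[45:195,265:415],(600,600),interpolation=cv2.INTER_CUBIC))"
```

```text
((341.94415283203125, 121.32714080810547), (116.2539291381836, 119.83555603027344), 22.221755981445312)
[ 577.1189145 -334.4127822   45.       ] [ 617.68190332 -322.25382873   45.        ] [ 588.50544071 -290.06796182   50.        ]
zero 0.2912318899108375 needle 1.319453861570533 diff 1.0282219716596954
```

View pics/w4c.png

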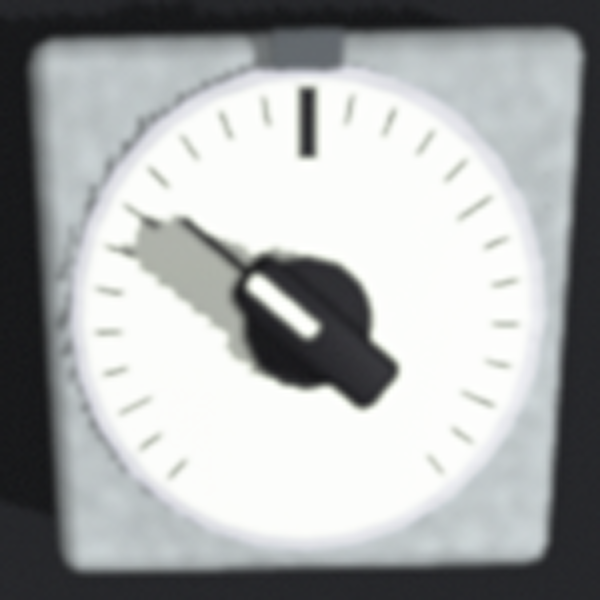

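```bash
cat >> ang.py <<'E'
cv=lambda x,y:(265+x/4,45+y/4)
for z in (.048,.055):
    N=ray("wrist",cv(182,219),z,cal)*1000; B=ray("wrist",cv(247,271),z,cal)*1000
    print("needle",a(N-C)-a(Z-C),a(N-B)-a(Z-C),N,B)
P=ray("wrist",cv(252,283),.085,cal)*1000;Q=ray("wrist",cv(313,332),.085,cal)*1000;E=ray("wrist",cv(381,388),.085,cal)*1000
print("line",a(P-Q)-a(Z-C),a(P-E)-a(Z-C),P,Q,(P+E)/2)
E
python3 ang.py
```

```text
((341.94415283203125, 121.32714080810547), (116.2539291381836, 119.83555603027344), 22.221755981445312)
[ 577.1189145 -334.4127822   45.       ] [ 617.68190332 -322.25382873   45.        ] [ 588.50544071 -290.06796182   50.        ]
zero 0.2912318899108375 needle 1.319453861570533 diff 1.0282219716596954
needle 0.9663549637924398 0.8949088540273034 [ 588.47992793 -299.33384622   48.        ] [ 581.08793239 -317.59375262   48.        ]
needle 0.9633448929123472 0.8949088540273051 [ 588.53642072 -299.51809805   55.        ] [ 581.31894708 -317.34689577   55.        ]
line 0.8919444353777766 0.8856051734419945 [ 580.22827624 -317.9847504    85.        ] [ 573.90739005 -333.46666475   85.        ] [ 573.30390257 -334.64226326   85.        ]
```

>>> play_rows(
  plan=[
    {"x": 30,"y": -4,"z": 0,"rx": 0,"ry": 0,"rz": 0.12},
    {"x": 64,"y": -7,"z": 0,"rx": 0,"ry": 0,"rz": 0.24},
    {"x": 64,"y": -7,"z": 0,"rx": 0,"ry": 0,"rz": 0.36},
    {"x": 64,"y": -7,"z": -20,"rx": 0,"ry": 0,"rz": 0.48},
    {"x": 64,"y": -7,"z": -40,"rx": 0,"ry": 0,"rz": 0.6},
    {"x": 64,"y": -7,"z": -60,"rx": 0,"ry": 0,"rz": 0.72},
    {"x": 64,"y": -7,"z": -80,"rx": 0,"ry": 0,"rz": 0.84},
    {"x": 64,"y": -7,"z": -90,"rx": 0,"ry": 0,"rz": 0.92},
    {"x": 64,"y": -7,"z": -115,"rx": 0,"ry": 0,"rz": 0.92},
    {"x": 64,"y": -7,"z": -138,"rx": 0,"ry": 0,"rz": 0.92},
    {"x": 64,"y": -7,"z": -138,"rx": 0,"ry": 0,"rz": 0.92},
    {"x": 64,"y": -7,"z": -138,"rx": 0,"ry": 0,"rz": 0.92},
  ],
  grip=45,
)

```text
clock: 17.38
position: [0.5743, -0.3358, 0.0627]
tool_rot: [-0.001, 0.829, 0.559, -0.0]
ft_force: [-0.1, -0.2, 0.7]
width: 0.0452
gripper_force: 0.0
```

>>> play_rows(
  plan=[
    {"x": 0,"y": 0,"z": 0,"rx": 0,"ry": 0,"rz": 0},
    {"x": 0,"y": 0,"z": 0,"rx": 0,"ry": 0,"rz": 0},
    {"x": 0,"y": 0,"z": 0,"rx": 0,"ry": 0,"rz": 0},
    {"x": 0,"y": 0,"z": 0,"rx": 0,"ry": 0,"rz": 0},
    {"x": 0,"y": 0,"z": 0,"rx": 0,"ry": 0,"rz": 0},
    {"x": 0,"y": 0,"z": 0,"rx": 0,"ry": 0,"rz": 0},
  ],
  grip=12,
  newtons=20,
)

```text
clock: 17.88
position: [0.5723, -0.3354, 0.065]
tool_rot: [-0.003, 0.829, 0.559, -0.002]
ft_force: [-19.2, 6.5, 15.8]
width: 0.0133
gripper_force: 20.9
```

>>> play_rows(
  plan=[
    {"x": -2,"y": 1,"z": 3,"rx": 0,"ry": 0,"rz": 0},
    {"x": -3,"y": 1,"z": 4,"rx": 0,"ry": 0,"rz": 0},
    {"x": -3,"y": 1,"z": 4,"rx": 0,"ry": 0,"rz": 0},
  ],
)

```text
clock: 18.13
position: [0.5718, -0.335, 0.0665]
tool_rot: [0.0, 0.829, 0.559, 0.0]
ft_force: [7.5, -3.4, -19.0]
width: 0.0136
gripper_force: 20.8
```

>>> play_rows(
  plan=[
    {"x": 1,"y": 0,"z": -2,"rx": 0,"ry": 0,"rz": -0.1},
    {"x": 1,"y": 0,"z": -2,"rx": 0,"ry": 0,"rz": -0.21},
    {"x": 1,"y": 0,"z": -2,"rx": 0,"ry": 0,"rz": -0.32},
    {"x": 1,"y": 0,"z": -2,"rx": 0,"ry": 0,"rz": -0.43},
    {"x": 1,"y": 0,"z": -2,"rx": 0,"ry": 0,"rz": -0.54},
    {"x": 1,"y": 0,"z": -2,"rx": 0,"ry": 0,"rz": -0.65},
    {"x": 1,"y": 0,"z": -2,"rx": 0,"ry": 0,"rz": -0.76},
    {"x": 1,"y": 0,"z": -2,"rx": 0,"ry": 0,"rz": -0.85},
    {"x": 1,"y": 0,"z": -2,"rx": 0,"ry": 0,"rz": -0.91},
    {"x": 1,"y": 0,"z": -2,"rx": 0,"ry": 0,"rz": -0.91},
    {"x": 1,"y": 0,"z": -2,"rx": 0,"ry": 0,"rz": -0.91},
  ],
)

```text
clock: 19.05
position: [0.5715, -0.3344, 0.0662]
tool_rot: [-0.001, 0.991, 0.137, -0.001]
ft_force: [-8.4, 4.4, 4.1]
width: 0.0132
gripper_force: 24.0
```

>>> play_rows(
  plan=[
    {"x": 0,"y": 0,"z": 0,"rx": 0,"ry": 0,"rz": 0},
    {"x": 0,"y": 0,"z": 0,"rx": 0,"ry": 0,"rz": 0},
    {"x": 0,"y": 0,"z": 30,"rx": 0,"ry": 0,"rz": 0},
    {"x": -20,"y": 0,"z": 65,"rx": 0,"ry": 0,"rz": 0},
    {"x": -40,"y": 0,"z": 95,"rx": 0,"ry": 0,"rz": 0},
    {"x": -50,"y": 0,"z": 95,"rx": 0,"ry": 0,"rz": 0},
    {"x": -50,"y": 0,"z": 95,"rx": 0,"ry": 0,"rz": 0},
    {"x": -50,"y": 0,"z": 95,"rx": 0,"ry": 0,"rz": 0},
  ],
  grip=45,
)

```text
clock: 19.72
position: [0.5227, -0.3352, 0.1605]
tool_rot: [0.0, 0.991, 0.137, 0.0]
ft_force: [0.6, 0.3, 0.2]
width: 0.0448
gripper_force: 0.0
```

```bash
python3 - <<'E'
from h import *
s=state();print(s["clock"],s["position"],s["tool_rot"],s["width"])
cal=get_calibration("wrist");im=grab_frame("wrist");cv2.imwrite("pics/w5.png",im)
for q,z in [("gauge",0),("zero_mark",.045),("tare_grip",.085)]: print(q,pin("wrist",q,z,1,cal))
p=proj("wrist",[.573,-.335,.06],cal).astype(int);print(p)
y=max(p[1]-80,0);x=p[0]-80
print(x,y);cv2.imwrite("pics/w5c.png",cv2.resize(im[y:y+160,x:x+160],(600,600),interpolation=cv2.INTER_CUBIC))
E
```

```text
19.7167 [ 0.52274805 -0.33520283  0.16046062] [1.96682856e-04 9.90542705e-01 1.37204335e-01 2.85374367e-04] 0.04480497896654993
gauge [(0.9, array([330.8, 133.5]), array([ 574.7, -333.2,    0. ]))]
zero_mark [(0.85, array([334.7,  89.7]), array([ 613.8, -323.2,   45. ]))]
tare_grip [(0.91, array([338.3, 150.2]), array([ 572.4, -336.3,   85. ]))]
[335 144]
255 64
```

View pics/w5c.png

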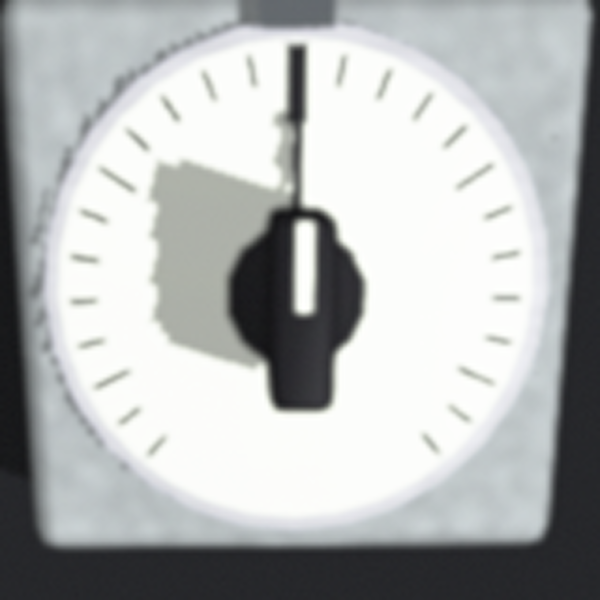

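The needle lines up with the zero mark (both at crop x≈297), so tare is done. Now I look at the nests and plugs.

>>> play_rows(
  plan=[
    {"x": 0,"y": 0,"z": 40,"rx": 0,"ry": 0,"rz": -0.1},
    {"x": 0,"y": 20,"z": 80,"rx": 0,"ry": 0,"rz": -0.2},
    {"x": 5,"y": 60,"z": 90,"rx": 0,"ry": 0,"rz": -0.274},
    {"x": 10,"y": 100,"z": 90,"rx": 0,"ry": 0,"rz": -0.274},
    {"x": 15,"y": 140,"z": 90,"rx": 0,"ry": 0,"rz": -0.274},
    {"x": 20,"y": 180,"z": 90,"rx": 0,"ry": 0,"rz": -0.274},
    {"x": 25,"y": 220,"z": 90,"rx": 0,"ry": 0,"rz": -0.274},
    {"x": 30,"y": 260,"z": 90,"rx": 0,"ry": 0,"rz": -0.274},
    {"x": 35,"y": 300,"z": 90,"rx": 0,"ry": 0,"rz": -0.274},
    {"x": 38,"y": 325,"z": 90,"rx": 0,"ry": 0,"rz": -0.274},
    {"x": 38,"y": 325,"z": 90,"rx": 0,"ry": 0,"rz": -0.274},
    {"x": 38,"y": 325,"z": 90,"rx": 0,"ry": 0,"rz": -0.274},
  ],
  grip=60,
)

```text
clock: 20.92
position: [0.5609, -0.0088, 0.2496]
tool_rot: [-0.0, 1.0, 0.002, -0.0]
ft_force: [-0.2, -0.7, -0.4]
width: 0.0602
gripper_force: 0.0
```

```bash
python3 - <<'E'
from h import *
s=state();print(s["clock"],s["position"],s["tool_rot"],s["width"])
cal=get_calibration("wrist");im=grab_frame("wrist");cv2.imwrite("pics/w6.png",im)
print(pin("wrist","rig",0,1,cal),pin("wrist","ratchet_axis",.061,1,cal))
for a in pin("wrist","nest0",.012,5,cal): print(a)
for a in pin("wrist","plug0",0,8,cal): print(a)
grab_frame("top")
for a in pin("top","plug0",0,8): print(a)
E
```

```text
20.9167 [ 0.56090569 -0.0087729   0.24961647] [-4.48341826e-06  9.99997255e-01  2.28920888e-03 -4.98517109e-04] 0.060230141657593474
[(0.96, array([315.2, 118.4]), array([620.7,  -3.5,   0. ]))] []
(0.94, array([287.2, 112.7]), array([628.1,  31.2,  12. ]))
(0.8, array([339.4, 104.5]), array([638.1, -33.6,  12. ]))
(0.74, array([237.3, 112.5]), array([628. ,  93.4,  12. ]))
(0.71, array([626. , 172.2]), array([ 554.3, -416.8,   12. ]))
(0.7, array([392.3, 102.7]), array([640.5, -98.8,  12. ]))
(0.92, array([277.8, 237.9]), array([449.4,  51.7,   0. ]))
(0.92, array([399.6, 252.2]), array([ 426.5, -130.8,    0. ]))
(0.88, array([507.5, 267.3]), array([ 401.2, -298.8,    0. ]))
(0.74, array([339.1, 234.3]), array([455.7, -38.9,   0. ]))
(0.69, array([460.6, 173.3]), array([ 548.8, -203.2,    0. ]))
(0.65, array([459.1, 229.2]), array([ 464.8, -214.4,    0. ]))
(0.65, array([446.3, 279.6]), array([ 378.8, -208.1,    0. ]))
(0.7, array([370. , 257.2]), array([ 432.4, -133.3,    0. ]))
(0.7, array([440.7, 273.1]), array([ 399. , -303.5,    0. ]))
(0.54, array([402.7, 279.6]), array([ 381.2, -212.4,    0. ]))
(0.54, array([396.7, 208.5]), array([ 552.1, -196.7,    0. ]))
(0.47, array([404.8, 243.6]), array([ 467.3, -216.9,    0. ]))
```

View pics/w6.png

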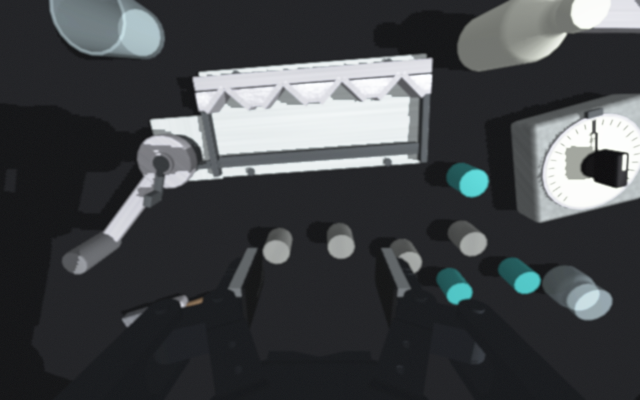

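The view shows the jaw open with the bar at the front of the base, four nests around px (237–392, 103–113), and grey plugs at (278,240), (340,238), (405,255) and (467,236). I'll hover over the leftmost plug with the tool closing along rig x.

>>> play_rows(
  plan=[
    {"x": -30,"y": 15,"z": 0,"rx": 0,"ry": 0,"rz": 0.12},
    {"x": -60,"y": 30,"z": 0,"rx": 0,"ry": 0,"rz": 0.24},
    {"x": -90,"y": 45,"z": -30,"rx": 0,"ry": 0,"rz": 0.36},
    {"x": -112,"y": 60,"z": -60,"rx": 0,"ry": 0,"rz": 0.48},
    {"x": -112,"y": 60,"z": -90,"rx": 0,"ry": 0,"rz": 0.6},
    {"x": -112,"y": 60,"z": -90,"rx": 0,"ry": 0,"rz": 0.72},
    {"x": -112,"y": 60,"z": -90,"rx": 0,"ry": 0,"rz": 0.84},
    {"x": -112,"y": 60,"z": -90,"rx": 0,"ry": 0,"rz": 0.96},
    {"x": -112,"y": 60,"z": -90,"rx": 0,"ry": 0,"rz": 1.08},
    {"x": -112,"y": 60,"z": -90,"rx": 0,"ry": 0,"rz": 1.2},
    {"x": -112,"y": 60,"z": -90,"rx": 0,"ry": 0,"rz": 1.32},
    {"x": -112,"y": 60,"z": -90,"rx": 0,"ry": 0,"rz": 1.44},
    {"x": -112,"y": 60,"z": -90,"rx": 0,"ry": 0,"rz": 1.56},
    {"x": -112,"y": 60,"z": -90,"rx": 0,"ry": 0,"rz": 1.66},
    {"x": -112,"y": 60,"z": -90,"rx": 0,"ry": 0,"rz": 1.66},
    {"x": -112,"y": 60,"z": -90,"rx": 0,"ry": 0,"rz": 1.66},
  ],
  grip=64,
)

```text
clock: 22.6
position: [0.4488, 0.0496, 0.1603]
tool_rot: [0.0, 0.676, 0.737, 0.0]
ft_force: [0.3, -0.5, -0.5]
width: 0.0639
gripper_force: 0.0
```

```bash
cat > pl.py <<'E'
from h import *
# top-face (z=ZT) circle fits of grey plugs in the wrist picture
def plugs(zt=.040,save=None,show=True):
    s=state();cal=get_calibration("wrist");im=grab_frame("wrist")
    if save: cv2.imwrite(save,im)
    out=[]
    for a in finder.silhouettes("wrist","plug0")[:8]:
        m=a["region"]; px=im[m]; hs=cv2.cvtColor(px[None],cv2.COLOR_BGR2HSV)[0]
        sat=np.median(hs[:,1]); ys,xs=np.nonzero(m)
        # model fit: project silhouette of cylinder & match region by IoU
        from scipy.optimize import minimize
        z0=zt-.04
        c0=ray("wrist",(xs.mean(),ys.mean()),z0+.02,cal)[:2]
        th=np.linspace(0,2*np.pi,40)
        def mask(c):
            P=[proj("wrist",[c[0]+.018*np.cos(t),c[1]+.018*np.sin(t),z],cal) for z in(z0,zt) for t in th]
            h=cv2.convexHull((np.array(P)*16).astype(np.int32)); k=np.zeros(m.shape,np.uint8)
            cv2.fillConvexPoly(k,h,1,cv2.LINE_8,4); return k.astype(bool)
        f=lambda d:-(lambda k:(k&m).sum()/max((k|m).sum(),1))(mask(c0+np.array(d)*1e-3))
        r=minimize(f,[0,0],method="Nelder-Mead",options=dict(initial_simplex=[[0,0],[4,0],[0,4]],maxiter=40))
        c=(c0+r.x*1e-3)*1000
        out.append((round(a["score"],2),"sat%d"%sat,np.round(c,1),"iou%.2f"%-r.fun))
    print(s["clock"],np.round(s["position"]*1000,1))
    for o in out: print(*o)
E
python3 - <<'E'
from pl import *
plugs(save="pics/p1.png")
print(*pin("wrist","plug0",0,4),sep="\n")
print(*pin("wrist","nest0",.012,4),sep="\n")
E
```

```text
22.6 [448.8  49.6 160.3]
0.81 sat5 [448.2  48.9] iou0.94
0.79 sat6 [456.5 -37.6] iou0.96
0.77 sat6 [ 430.8 -131.6] iou0.88
0.56 sat148 [ 398.7 -178.9] iou0.04
0.47 sat148 [ 543.5 -168.6] iou0.03
0.43 sat10 [583.5 187.9] iou0.35
(0.96, array([315.2, 181.5]), array([445.6,  48.8,   0. ]))
(0.81, array([293.6, 317.8]), array([ 433.4, -131.7,    0. ]))
(0.72, array([320. , 253.5]), array([458.5, -37.3,   0. ]))
(0.55, array([374.1, 366.7]), array([ 547. , -203.1,    0. ]))
(0.91, array([464.4, 315.8]), array([ 640.2, -100. ,   12. ]))
(0.9, array([498.4, 158.4]), array([626.5,  92.3,  12. ]))
(0.86, array([476. , 269.3]), array([637.3, -35.1,  12. ]))
(0.75, array([319.1, 255.3]), array([457.1, -32.9,  12. ]))
```

>>> play_rows(
  plan=[
    {"x": 0,"y": -1,"z": -40,"rx": 0,"ry": 0,"rz": -0.01},
    {"x": 0,"y": -1,"z": -80,"rx": 0,"ry": 0,"rz": -0.01},
    {"x": 0,"y": -1,"z": -115,"rx": 0,"ry": 0,"rz": -0.01},
    {"x": 0,"y": -1,"z": -140,"rx": 0,"ry": 0,"rz": -0.01},
    {"x": 0,"y": -1,"z": -140,"rx": 0,"ry": 0,"rz": -0.01},
    {"x": 0,"y": -1,"z": -140,"rx": 0,"ry": 0,"rz": -0.01},
  ],
)

```text
clock: 23.3
position: [0.4483, 0.0489, 0.02]
tool_rot: [-0.001, 0.678, 0.735, -0.001]
ft_force: [0.1, 0.6, 0.3]
width: 0.0637
gripper_force: 0.0
```

>>> play_rows(
  plan=[
    {"x": 0,"y": 0,"z": 0,"rx": 0,"ry": 0,"rz": 0},
    {"x": 0,"y": 0,"z": 0,"rx": 0,"ry": 0,"rz": 0},
    {"x": 0,"y": 0,"z": 0,"rx": 0,"ry": 0,"rz": 0},
    {"x": 0,"y": 0,"z": 0,"rx": 0,"ry": 0,"rz": 0},
    {"x": 0,"y": 0,"z": 0,"rx": 0,"ry": 0,"rz": 0},
    {"x": 0,"y": 0,"z": 0,"rx": 0,"ry": 0,"rz": 0},
  ],
  grip=30,
  newtons=25,
)

```text
clock: 23.8
position: [0.4498, 0.0489, 0.0221]
tool_rot: [0.001, 0.678, 0.735, 0.001]
ft_force: [-1.5, -0.2, 8.7]
width: 0.0352
gripper_force: 24.1
```

>>> play_rows(
  plan=[
    {"x": 0,"y": 0,"z": 35,"rx": 0,"ry": 0,"rz": 0},
    {"x": 20,"y": 15,"z": 70,"rx": 0,"ry": 0,"rz": 0},
    {"x": 50,"y": 25,"z": 100,"rx": 0,"ry": 0,"rz": 0},
    {"x": 85,"y": 35,"z": 110,"rx": 0,"ry": 0,"rz": 0},
    {"x": 120,"y": 42,"z": 110,"rx": 0,"ry": 0,"rz": 0},
    {"x": 150,"y": 42,"z": 110,"rx": 0,"ry": 0,"rz": 0},
    {"x": 150,"y": 42,"z": 110,"rx": 0,"ry": 0,"rz": 0},
    {"x": 150,"y": 42,"z": 110,"rx": 0,"ry": 0,"rz": 0},
  ],
)

```text
clock: 24.47
position: [0.5995, 0.0909, 0.1311]
tool_rot: [0.0, 0.678, 0.735, 0.0]
ft_force: [0.1, -0.1, -1.6]
width: 0.0346
gripper_force: 26.0
```

```bash
python3 - <<'E'
from h import *
s=state();print(s["clock"],s["position"],s["width"])
cal=get_calibration("wrist");im=grab_frame("wrist");cv2.imwrite("pics/n1.png",im)
print(*pin("wrist","nest0",.012,5,cal),sep="\n")
print(pin("wrist","rig",0,1,cal))
E
```

```text
24.4667 [0.59948151 0.09092922 0.13110454] 0.034598776538755274
(0.96, array([337.3, 356.5]), array([ 637.6, -105.2,   12. ]))
(0.9, array([342.2, 304.2]), array([635.5, -32.5,  12. ]))
(0.84, array([346.9, 191.7]), array([626.4,  93.8,  12. ]))
(0.6, array([343.9, 255. ]), array([630.9,  27. ,  12. ]))
[]
```

View pics/n1.png

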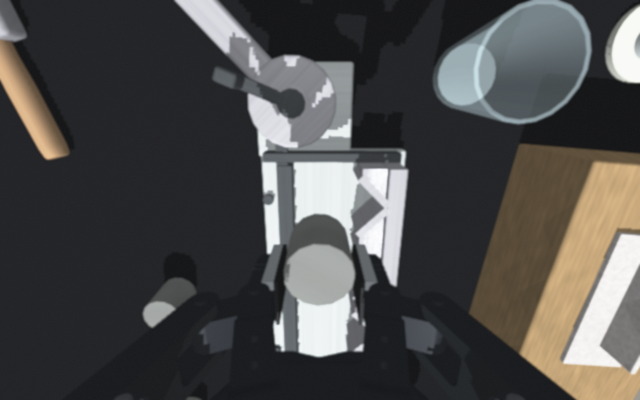

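The plug is held over the plate; the last V notch is at px (370,205) and the jaw bar at (286,220). Setting it down in front of the nest.

>>> play_rows(
  plan=[
    {"x": 0,"y": 0,"z": -35,"rx": 0,"ry": 0,"rz": 0},
    {"x": 0,"y": 0,"z": -65,"rx": 0,"ry": 0,"rz": 0},
    {"x": 0,"y": 0,"z": -85,"rx": 0,"ry": 0,"rz": 0},
    {"x": 0,"y": 0,"z": -93,"rx": 0,"ry": 0,"rz": 0},
    {"x": 0,"y": 0,"z": -96.5,"rx": 0,"ry": 0,"rz": 0},
    {"x": 0,"y": 0,"z": -96.5,"rx": 0,"ry": 0,"rz": 0},
    {"x": 0,"y": 0,"z": -96.5,"rx": 0,"ry": 0,"rz": 0},
  ],
)

```text
clock: 25.2
position: [0.599, 0.0909, 0.0351]
tool_rot: [0.0, 0.678, 0.735, 0.001]
ft_force: [-0.6, 0.1, -0.6]
width: 0.0347
gripper_force: 26.2
```

>>> play_rows(
  plan=[
    {"x": 0,"y": 0,"z": 0,"rx": 0,"ry": 0,"rz": 0},
    {"x": 0,"y": 0,"z": 0,"rx": 0,"ry": 0,"rz": 0},
    {"x": 0,"y": 0,"z": 0,"rx": 0,"ry": 0,"rz": 0},
    {"x": 0,"y": 0,"z": 0,"rx": 0,"ry": 0,"rz": 0},
    {"x": 0,"y": 0,"z": 25,"rx": 0,"ry": 0,"rz": 0},
    {"x": 0,"y": 0,"z": 60,"rx": 0,"ry": 0,"rz": 0},
    {"x": 0,"y": 0,"z": 96,"rx": 0,"ry": 0,"rz": 0},
    {"x": 0,"y": 0,"z": 130,"rx": 0,"ry": 0,"rz": 0},
    {"x": 0,"y": 0,"z": 130,"rx": 0,"ry": 0,"rz": 0},
  ],
  grip=44,
)

```text
clock: 25.95
position: [0.6016, 0.0912, 0.1708]
tool_rot: [0.004, 0.678, 0.735, 0.004]
ft_force: [0.7, 0.1, 0.4]
width: 0.0441
gripper_force: 0.0
```

>>> play_rows(
  plan=[
    {"x": -40,"y": -35,"z": 0,"rx": 0,"ry": 0,"rz": 0},
    {"x": -80,"y": -70,"z": 0,"rx": 0,"ry": 0,"rz": 0},
    {"x": -115,"y": -100,"z": 0,"rx": 0,"ry": 0,"rz": 0},
    {"x": -143,"y": -128,"z": 0,"rx": 0,"ry": 0,"rz": 0},
    {"x": -143,"y": -128,"z": 0,"rx": 0,"ry": 0,"rz": 0},
    {"x": -143,"y": -128,"z": 0,"rx": 0,"ry": 0,"rz": 0},
  ],
  grip=64,
)

```text
clock: 26.45
position: [0.4526, -0.0391, 0.1637]
tool_rot: [-0.0, 0.679, 0.734, -0.001]
ft_force: [0.8, -0.2, -0.4]
width: 0.0641
gripper_force: 0.0
```

```bash
python3 - <<'E'
from pl import *
plugs(save="pics/p2.png")
print(*pin("wrist","nest0",.012,5),sep="\n")
E
```

```text
26.45 [452.6 -39.1 163.7]
0.9 sat6 [ 431.7 -130.6] iou0.94
0.85 sat6 [ 461.1 -215.8] iou0.94
0.84 sat147 [ 541.9 -202. ] iou0.58
0.78 sat5 [456.6 -38.2] iou0.93
0.72 sat5 [606.8  93.6] iou0.98
0.66 sat147 [ 393.6 -210.7] iou0.42
0.52 sat150 [ 407.8 -279.3] iou0.05
0.18 sat10 [662.6 114.5] iou0.07
(0.95, array([495.6, 191.4]), array([643.8, -31.3,  12. ]))
(0.65, array([483.8, 250.8]), array([ 649.8, -101.5,   12. ]))
(0.62, array([505.5, 129.8]), array([636.2,  31.8,  12. ]))
(0.56, array([519.3,  57.8]), array([630.5,  96. ,  12. ]))
(0.39, array([323.1, 180.9]), array([461.4, -34.5,  12. ]))
```

>>> play_rows(
  plan=[
    {"x": 1,"y": -1,"z": -40,"rx": 0,"ry": 0,"rz": 0},
    {"x": 1,"y": -1,"z": -80,"rx": 0,"ry": 0,"rz": 0},
    {"x": 1,"y": -1,"z": -118,"rx": 0,"ry": 0,"rz": 0},
    {"x": 1,"y": -1,"z": -144,"rx": 0,"ry": 0,"rz": 0},
    {"x": 1,"y": -1,"z": -144,"rx": 0,"ry": 0,"rz": 0},
    {"x": 1,"y": -1,"z": -144,"rx": 0,"ry": 0,"rz": 0},
  ],
)

```text
clock: 27.1
position: [0.4568, -0.0374, 0.0193]
tool_rot: [-0.001, 0.678, 0.736, -0.001]
ft_force: [-0.1, -0.3, 0.2]
width: 0.0636
gripper_force: 0.0
```

>>> play_rows(
  plan=[
    {"x": 0,"y": 0,"z": 0,"rx": 0,"ry": 0,"rz": 0},
    {"x": 0,"y": 0,"z": 0,"rx": 0,"ry": 0,"rz": 0},
    {"x": 0,"y": 0,"z": 0,"rx": 0,"ry": 0,"rz": 0},
    {"x": 0,"y": 0,"z": 0,"rx": 0,"ry": 0,"rz": 0},
    {"x": 0,"y": 0,"z": 0,"rx": 0,"ry": 0,"rz": 0},
    {"x": 0,"y": 0,"z": 0,"rx": 0,"ry": 0,"rz": 0},
  ],
  grip=30,
)

```text
clock: 27.6
position: [0.458, -0.0381, 0.0216]
tool_rot: [0.001, 0.678, 0.735, 0.001]
ft_force: [-0.7, 1.9, 6.5]
width: 0.0349
gripper_force: 24.2
```

>>> play_rows(
  plan=[
    {"x": 0,"y": 0,"z": 35,"rx": 0,"ry": 0,"rz": 0},
    {"x": 20,"y": 15,"z": 70,"rx": 0,"ry": 0,"rz": 0},
    {"x": 50,"y": 35,"z": 100,"rx": 0,"ry": 0,"rz": 0},
    {"x": 85,"y": 50,"z": 110,"rx": 0,"ry": 0,"rz": 0},
    {"x": 120,"y": 62,"z": 110,"rx": 0,"ry": 0,"rz": 0},
    {"x": 147,"y": 64,"z": 110,"rx": 0,"ry": 0,"rz": 0},
    {"x": 147,"y": 64,"z": 110,"rx": 0,"ry": 0,"rz": 0},
    {"x": 147,"y": 64,"z": 110,"rx": 0,"ry": 0,"rz": 0},
  ],
)

```text
clock: 28.27
position: [0.6044, 0.0262, 0.1307]
tool_rot: [0.001, 0.678, 0.735, 0.0]
ft_force: [-0.3, -0.1, -0.4]
width: 0.0349
gripper_force: 25.9
```

```bash
python3 - <<'E'
from pl import *
plugs(.052)
print(*pin("wrist","nest0",.012,5),sep="\n")
print(state()["width"])
E
```

```text
28.2667 [604.4  26.2 130.7]
0.96 sat5 [599.4  91.3] iou0.97
0.83 sat6 [ 439.2 -121.8] iou0.63
0.77 sat152 [ 401.5 -182. ] iou0.11
0.72 sat33 [714.  188.9] iou0.74
0.69 sat6 [610.  -30.8] iou0.38
(0.82, array([353.1, 121.3]), array([627.7,  92.6,  12. ]))
(0.78, array([346. , 250.8]), array([635.5, -32.8,  12. ]))
(0.61, array([339.1, 308.6]), array([ 635.8, -103. ,   12. ]))
(0.56, array([347.9, 195.6]), array([630.8,  25.1,  12. ]))
0.03523295937239777
```

>>> play_rows(
  plan=[
    {"x": 0,"y": 0,"z": -35,"rx": 0,"ry": 0,"rz": 0},
    {"x": 0,"y": 0,"z": -65,"rx": 0,"ry": 0,"rz": 0},
    {"x": 0,"y": 0,"z": -85,"rx": 0,"ry": 0,"rz": 0},
    {"x": 0,"y": 0,"z": -93,"rx": 0,"ry": 0,"rz": 0},
    {"x": 0,"y": 0,"z": -96.5,"rx": 0,"ry": 0,"rz": 0},
    {"x": 0,"y": 0,"z": -96.5,"rx": 0,"ry": 0,"rz": 0},
    {"x": 0,"y": 0,"z": -96.5,"rx": 0,"ry": 0,"rz": 0},
  ],
)

```text
clock: 29.0
position: [0.6039, 0.0257, 0.0346]
tool_rot: [0.001, 0.678, 0.735, 0.0]
ft_force: [0.5, 0.0, -0.8]
width: 0.0351
gripper_force: 26.1
```

>>> play_rows(
  plan=[
    {"x": 0,"y": 0,"z": 0,"rx": 0,"ry": 0,"rz": 0},
    {"x": 0,"y": 0,"z": 0,"rx": 0,"ry": 0,"rz": 0},
    {"x": 0,"y": 0,"z": 0,"rx": 0,"ry": 0,"rz": 0},
    {"x": 0,"y": 0,"z": 0,"rx": 0,"ry": 0,"rz": 0},
    {"x": 0,"y": 0,"z": 25,"rx": 0,"ry": 0,"rz": 0},
    {"x": 0,"y": 0,"z": 60,"rx": 0,"ry": 0,"rz": 0},
    {"x": 0,"y": 0,"z": 96,"rx": 0,"ry": 0,"rz": 0},
    {"x": 0,"y": 0,"z": 130,"rx": 0,"ry": 0,"rz": 0},
    {"x": 0,"y": 0,"z": 130,"rx": 0,"ry": 0,"rz": 0},
  ],
  grip=44,
)

```text
clock: 29.75
position: [0.6066, 0.0259, 0.1703]
tool_rot: [0.004, 0.678, 0.735, 0.003]
ft_force: [0.4, 0.4, 1.1]
width: 0.0439
gripper_force: 0.0
```

>>> play_rows(
  plan=[
    {"x": -40,"y": -38,"z": 0,"rx": 0,"ry": 0,"rz": 0},
    {"x": -80,"y": -76,"z": 0,"rx": 0,"ry": 0,"rz": 0},
    {"x": -115,"y": -110,"z": 0,"rx": 0,"ry": 0,"rz": 0},
    {"x": -150,"y": -140,"z": 0,"rx": 0,"ry": 0,"rz": 0},
    {"x": -172,"y": -157,"z": 0,"rx": 0,"ry": 0,"rz": 0},
    {"x": -172,"y": -157,"z": 0,"rx": 0,"ry": 0,"rz": 0},
    {"x": -172,"y": -157,"z": 0,"rx": 0,"ry": 0,"rz": 0},
    {"x": -172,"y": -157,"z": 0,"rx": 0,"ry": 0,"rz": 0},
  ],
  grip=64,
)

```text
clock: 30.42
position: [0.4314, -0.1318, 0.1636]
tool_rot: [0.0, 0.679, 0.734, 0.0]
ft_force: [0.5, 1.0, 0.8]
width: 0.064
gripper_force: 0.0
```

```bash
python3 - <<'E'
from pl import *
plugs()
E
```

```text
30.4167 [ 431.4 -131.8  163.6]
0.92 sat149 [ 545.9 -201.4] iou0.84
0.89 sat139 [ 382.3 -209.1] iou0.81
0.7 sat6 [ 431.8 -131.1] iou0.88
0.68 sat6 [ 461.4 -214.4] iou0.86
0.61 sat5 [613.4  29.4] iou0.97
0.58 sat140 [ 400.9 -302.5] iou0.94
0.53 sat11 [ 750.7 -210.1] iou0.27
```

>>> play_rows(
  plan=[
    {"x": 0,"y": 0.5,"z": -40,"rx": 0,"ry": 0,"rz": 0},
    {"x": 0,"y": 0.5,"z": -80,"rx": 0,"ry": 0,"rz": 0},
    {"x": 0,"y": 0.5,"z": -118,"rx": 0,"ry": 0,"rz": 0},
    {"x": 0,"y": 0.5,"z": -143.5,"rx": 0,"ry": 0,"rz": 0},
    {"x": 0,"y": 0.5,"z": -143.5,"rx": 0,"ry": 0,"rz": 0},
    {"x": 0,"y": 0.5,"z": -143.5,"rx": 0,"ry": 0,"rz": 0},
  ],
)

```text
clock: 31.02
position: [0.4318, -0.1298, 0.0193]
tool_rot: [-0.001, 0.677, 0.736, -0.0]
ft_force: [-0.1, 0.3, 0.7]
width: 0.064
gripper_force: 0.0
```

>>> play_rows(
  plan=[
    {"x": 0,"y": 0,"z": 0,"rx": 0,"ry": 0,"rz": 0},
    {"x": 0,"y": 0,"z": 0,"rx": 0,"ry": 0,"rz": 0},
    {"x": 0,"y": 0,"z": 0,"rx": 0,"ry": 0,"rz": 0},
    {"x": 0,"y": 0,"z": 0,"rx": 0,"ry": 0,"rz": 0},
    {"x": 0,"y": 0,"z": 0,"rx": 0,"ry": 0,"rz": 0},
    {"x": 0,"y": 0,"z": 0,"rx": 0,"ry": 0,"rz": 0},
  ],
  grip=30,
)

```text
clock: 31.52
position: [0.4329, -0.1309, 0.0216]
tool_rot: [0.002, 0.678, 0.735, 0.001]
ft_force: [-0.3, 2.6, 7.5]
width: 0.0353
gripper_force: 24.2
```

>>> play_rows(
  plan=[
    {"x": 0,"y": 0,"z": 35,"rx": 0,"ry": 0,"rz": 0},
    {"x": 20,"y": 15,"z": 70,"rx": 0,"ry": 0,"rz": 0},
    {"x": 50,"y": 35,"z": 100,"rx": 0,"ry": 0,"rz": 0},
    {"x": 85,"y": 55,"z": 110,"rx": 0,"ry": 0,"rz": 0},
    {"x": 120,"y": 75,"z": 110,"rx": 0,"ry": 0,"rz": 0},
    {"x": 155,"y": 90,"z": 110,"rx": 0,"ry": 0,"rz": 0},
    {"x": 178,"y": 95,"z": 110,"rx": 0,"ry": 0,"rz": 0},
    {"x": 178,"y": 95,"z": 110,"rx": 0,"ry": 0,"rz": 0},
    {"x": 178,"y": 95,"z": 110,"rx": 0,"ry": 0,"rz": 0},
  ],
)

```text
clock: 32.27
position: [0.6103, -0.0351, 0.1306]
tool_rot: [0.001, 0.677, 0.736, 0.0]
ft_force: [-0.4, 0.5, -0.6]
width: 0.035
gripper_force: 26.0
```

```bash
python3 - <<'E'
from pl import *
plugs(.052)
print(*pin("wrist","nest0",.012,5),sep="\n")
print(state()["width"])
E
```

```text
32.2667 [610.3 -35.1 130.6]
0.91 sat5 [599.3  91.4] iou0.96
0.83 sat6 [609.  -90.3] iou0.38
0.81 sat151 [ 392.9 -198.5] iou0.86
0.56 sat5 [604.2  26.2] iou0.96
0.27 sat22 [570.8  87.9] iou0.21
(0.97, array([354.6,  41.4]), array([627.8,  92.4,  12. ]))
(0.88, array([344.8, 195.8]), array([634.1, -37. ,  12. ]))
(0.61, array([351.4, 124.3]), array([632.7,  28.3,  12. ]))
(0.59, array([341.8, 255. ]), array([637.9, -99.6,  12. ]))
0.035072456078066805
```

>>> play_rows(
  plan=[
    {"x": -0.5,"y": -1,"z": -35,"rx": 0,"ry": 0,"rz": 0},
    {"x": -0.5,"y": -1,"z": -65,"rx": 0,"ry": 0,"rz": 0},
    {"x": -0.5,"y": -1,"z": -85,"rx": 0,"ry": 0,"rz": 0},
    {"x": -0.5,"y": -1,"z": -93,"rx": 0,"ry": 0,"rz": 0},
    {"x": -0.5,"y": -1,"z": -96.5,"rx": 0,"ry": 0,"rz": 0},
    {"x": -0.5,"y": -1,"z": -96.5,"rx": 0,"ry": 0,"rz": 0},
    {"x": -0.5,"y": -1,"z": -96.5,"rx": 0,"ry": 0,"rz": 0},
  ],
)

```text
clock: 33.0
position: [0.6095, -0.037, 0.0346]
tool_rot: [0.001, 0.678, 0.735, 0.0]
ft_force: [0.2, -0.5, -1.2]
width: 0.0353
gripper_force: 26.1
```

>>> play_rows(
  plan=[
    {"x": 0,"y": 0,"z": 0,"rx": 0,"ry": 0,"rz": 0},
    {"x": 0,"y": 0,"z": 0,"rx": 0,"ry": 0,"rz": 0},
    {"x": 0,"y": 0,"z": 0,"rx": 0,"ry": 0,"rz": 0},
    {"x": 0,"y": 0,"z": 0,"rx": 0,"ry": 0,"rz": 0},
    {"x": 0,"y": 0,"z": 25,"rx": 0,"ry": 0,"rz": 0},
    {"x": 0,"y": 0,"z": 60,"rx": 0,"ry": 0,"rz": 0},
    {"x": 0,"y": 0,"z": 96,"rx": 0,"ry": 0,"rz": 0},
    {"x": 0,"y": 0,"z": 130,"rx": 0,"ry": 0,"rz": 0},
    {"x": 0,"y": 0,"z": 130,"rx": 0,"ry": 0,"rz": 0},
  ],
  grip=44,
)

```text
clock: 33.75
position: [0.6121, -0.0369, 0.1704]
tool_rot: [0.004, 0.678, 0.735, 0.003]
ft_force: [1.0, -0.7, 0.9]
width: 0.0441
gripper_force: 0.0
```

>>> play_rows(
  plan=[
    {"x": -30,"y": -38,"z": 0,"rx": 0,"ry": 0,"rz": 0},
    {"x": -60,"y": -70,"z": 0,"rx": 0,"ry": 0,"rz": 0},
    {"x": -90,"y": -105,"z": 0,"rx": 0,"ry": 0,"rz": 0},
    {"x": -120,"y": -140,"z": 0,"rx": 0,"ry": 0,"rz": 0},
    {"x": -148,"y": -178,"z": 0,"rx": 0,"ry": 0,"rz": 0},
    {"x": -148,"y": -178,"z": 0,"rx": 0,"ry": 0,"rz": 0},
    {"x": -148,"y": -178,"z": 0,"rx": 0,"ry": 0,"rz": 0},
    {"x": -148,"y": -178,"z": 0,"rx": 0,"ry": 0,"rz": 0},
  ],
  grip=64,
)

```text
clock: 34.42
position: [0.4608, -0.2154, 0.1634]
tool_rot: [0.0, 0.679, 0.734, 0.0]
ft_force: [0.1, 0.1, -0.3]
width: 0.064
gripper_force: 0.0
```

```bash
python3 - <<'E'
from pl import *
plugs()
E
```

```text
34.4167 [ 460.8 -215.4  163.4]
0.96 sat148 [ 546.  -201.1] iou0.95
0.88 sat146 [ 382.3 -209.6] iou0.95
0.85 sat5 [ 461.3 -213.7] iou0.90
0.8 sat148 [ 401.7 -301.2] iou0.55
0.62 sat6 [617.3 -33.1] iou0.98
```

>>> play_rows(
  plan=[
    {"x": 0,"y": 1,"z": -40,"rx": 0,"ry": 0,"rz": 0},
    {"x": 0,"y": 1,"z": -80,"rx": 0,"ry": 0,"rz": 0},
    {"x": 0,"y": 1,"z": -118,"rx": 0,"ry": 0,"rz": 0},
    {"x": 0,"y": 1,"z": -143.5,"rx": 0,"ry": 0,"rz": 0},
    {"x": 0,"y": 1,"z": -143.5,"rx": 0,"ry": 0,"rz": 0},
    {"x": 0,"y": 1,"z": -143.5,"rx": 0,"ry": 0,"rz": 0},
  ],
)

```text
clock: 35.02
position: [0.4614, -0.2126, 0.0194]
tool_rot: [-0.001, 0.677, 0.736, -0.0]
ft_force: [0.6, -0.6, -0.2]
width: 0.0637
gripper_force: 0.0
```

>>> play_rows(
  plan=[
    {"x": 0,"y": 0,"z": 0,"rx": 0,"ry": 0,"rz": 0},
    {"x": 0,"y": 0,"z": 0,"rx": 0,"ry": 0,"rz": 0},
    {"x": 0,"y": 0,"z": 0,"rx": 0,"ry": 0,"rz": 0},
    {"x": 0,"y": 0,"z": 0,"rx": 0,"ry": 0,"rz": 0},
    {"x": 0,"y": 0,"z": 0,"rx": 0,"ry": 0,"rz": 0},
    {"x": 0,"y": 0,"z": 0,"rx": 0,"ry": 0,"rz": 0},
  ],
  grip=30,
)

```text
clock: 35.52
position: [0.4624, -0.214, 0.0218]
tool_rot: [0.002, 0.678, 0.735, 0.001]
ft_force: [0.1, 2.6, 6.5]
width: 0.035
gripper_force: 24.2
```

>>> play_rows(
  plan=[
    {"x": 0,"y": 0,"z": 35,"rx": 0,"ry": 0,"rz": 0},
    {"x": 15,"y": 10,"z": 70,"rx": 0,"ry": 0,"rz": 0},
    {"x": 40,"y": 30,"z": 100,"rx": 0,"ry": 0,"rz": 0},
    {"x": 70,"y": 55,"z": 110,"rx": 0,"ry": 0,"rz": 0},
    {"x": 100,"y": 80,"z": 110,"rx": 0,"ry": 0,"rz": 0},
    {"x": 130,"y": 105,"z": 110,"rx": 0,"ry": 0,"rz": 0},
    {"x": 152,"y": 113,"z": 110,"rx": 0,"ry": 0,"rz": 0},
    {"x": 152,"y": 113,"z": 110,"rx": 0,"ry": 0,"rz": 0},
    {"x": 152,"y": 113,"z": 110,"rx": 0,"ry": 0,"rz": 0},
  ],
)

```text
clock: 36.27
position: [0.6138, -0.0999, 0.1307]
tool_rot: [0.001, 0.677, 0.736, 0.0]
ft_force: [0.6, 0.2, -1.8]
width: 0.0346
gripper_force: 25.9
```

```bash
python3 - <<'E'
from pl import *
plugs(.052)
print(*pin("wrist","nest0",.012,5),sep="\n")
print(state()["width"])
E
```

```text
36.2667 [613.8 -99.9 130.7]
0.97 sat5 [604.6  25.9] iou0.95
0.92 sat149 [ 392.4 -201.1] iou0.87
0.83 sat5 [ 619.3 -158.9] iou0.38
0.77 sat5 [610.1 -37.5] iou0.94
0.77 sat148 [ 549.9 -189.8] iou0.38
0.62 sat150 [ 413.  -286.5] iou0.53
0.58 sat6 [622.5  66.1] iou0.72
(0.77, array([345.5, 194.3]), array([ 638.1, -100.7,   12. ]))
(0.77, array([353.8, 121.6]), array([638.1, -34.5,  12. ]))
(0.75, array([355.1,  39.6]), array([631.6,  28.4,  12. ]))
0.03476005152863915
```

>>> play_rows(
  plan=[
    {"x": -0.5,"y": -0.5,"z": -35,"rx": 0,"ry": 0,"rz": 0},
    {"x": -0.5,"y": -0.5,"z": -65,"rx": 0,"ry": 0,"rz": 0},
    {"x": -0.5,"y": -0.5,"z": -85,"rx": 0,"ry": 0,"rz": 0},
    {"x": -0.5,"y": -0.5,"z": -93,"rx": 0,"ry": 0,"rz": 0},
    {"x": -0.5,"y": -0.5,"z": -96.5,"rx": 0,"ry": 0,"rz": 0},
    {"x": -0.5,"y": -0.5,"z": -96.5,"rx": 0,"ry": 0,"rz": 0},
    {"x": -0.5,"y": -0.5,"z": -96.5,"rx": 0,"ry": 0,"rz": 0},
  ],
)

```text
clock: 37.0
position: [0.6129, -0.1017, 0.0345]
tool_rot: [0.001, 0.678, 0.735, 0.0]
ft_force: [0.3, 0.1, -1.0]
width: 0.0345
gripper_force: 26.1
```

>>> play_rows(
  plan=[
    {"x": 0,"y": 0,"z": 0,"rx": 0,"ry": 0,"rz": 0},
    {"x": 0,"y": 0,"z": 0,"rx": 0,"ry": 0,"rz": 0},
    {"x": 0,"y": 0,"z": 0,"rx": 0,"ry": 0,"rz": 0},
    {"x": 0,"y": 0,"z": 0,"rx": 0,"ry": 0,"rz": 0},
    {"x": 0,"y": 0,"z": 25,"rx": 0,"ry": 0,"rz": 0},
    {"x": 0,"y": 0,"z": 60,"rx": 0,"ry": 0,"rz": 0},
    {"x": 0,"y": 0,"z": 96,"rx": 0,"ry": 0,"rz": 0},
    {"x": 0,"y": 0,"z": 96,"rx": 0,"ry": 0,"rz": 0},
  ],
  grip=44,
)

```text
clock: 37.67
position: [0.6158, -0.1018, 0.1363]
tool_rot: [0.004, 0.678, 0.735, 0.002]
ft_force: [1.3, -0.4, 2.0]
width: 0.0439
gripper_force: 0.0
```

>>> play_rows(
  plan=[
    {"x": -10,"y": -1,"z": 10,"rx": 0,"ry": 0,"rz": -0.12},
    {"x": -20,"y": -2,"z": 10,"rx": 0,"ry": 0,"rz": -0.24},
    {"x": -37,"y": -3,"z": 10,"rx": 0,"ry": 0,"rz": -0.36},
    {"x": -37,"y": -3,"z": 10,"rx": 0,"ry": 0,"rz": -0.48},
    {"x": -37,"y": -3,"z": 10,"rx": 0,"ry": 0,"rz": -0.6},
    {"x": -37,"y": -3,"z": 10,"rx": 0,"ry": 0,"rz": -0.72},
    {"x": -37,"y": -3,"z": 10,"rx": 0,"ry": 0,"rz": -0.84},
    {"x": -37,"y": -3,"z": 0,"rx": 0,"ry": 0,"rz": -0.96},
    {"x": -37,"y": -3,"z": 0,"rx": 0,"ry": 0,"rz": -1.08},
    {"x": -37,"y": -3,"z": 0,"rx": 0,"ry": 0,"rz": -1.2},
    {"x": -37,"y": -3,"z": 0,"rx": 0,"ry": 0,"rz": -1.32},
    {"x": -37,"y": -3,"z": 0,"rx": 0,"ry": 0,"rz": -1.44},
    {"x": -37,"y": -3,"z": 0,"rx": 0,"ry": 0,"rz": -1.575},
    {"x": -37,"y": -3,"z": -35,"rx": 0,"ry": 0,"rz": -1.575},
    {"x": -37,"y": -3,"z": -70,"rx": 0,"ry": 0,"rz": -1.575},
    {"x": -37,"y": -3,"z": -98,"rx": 0,"ry": 0,"rz": -1.575},
    {"x": -37,"y": -3,"z": -98,"rx": 0,"ry": 0,"rz": -1.575},
    {"x": -37,"y": -3,"z": -98,"rx": 0,"ry": 0,"rz": -1.575},
  ],
  grip=0,
)

```text
clock: 39.17
position: [0.5754, -0.104, 0.0303]
tool_rot: [-0.0, 0.999, 0.038, -0.001]
ft_force: [-1.0, -0.1, 0.5]
width: 0.0002
gripper_force: 0.0
```

>>> play_rows(
  plan=[
    {"x": 5,"y": 0.4,"z": 0,"rx": 0,"ry": 0,"rz": 0},
    {"x": 10,"y": 0.8,"z": 0,"rx": 0,"ry": 0,"rz": 0},
    {"x": 15,"y": 1.1,"z": 0,"rx": 0,"ry": 0,"rz": 0},
    {"x": 19,"y": 1.4,"z": 0,"rx": 0,"ry": 0,"rz": 0},
    {"x": 23,"y": 1.7,"z": 0,"rx": 0,"ry": 0,"rz": 0},
    {"x": 26,"y": 2,"z": 0,"rx": 0,"ry": 0,"rz": 0},
    {"x": 28,"y": 2.1,"z": 0,"rx": 0,"ry": 0,"rz": 0},
    {"x": 28,"y": 2.1,"z": 0,"rx": 0,"ry": 0,"rz": 0},
  ],
)

```text
clock: 39.83
position: [0.6041, -0.102, 0.0313]
tool_rot: [0.0, 0.999, 0.038, 0.0]
ft_force: [0.3, -0.7, -0.5]
width: 0.0004
gripper_force: 0.0
```

>>> play_rows(
  plan=[
    {"x": 2,"y": 0.1,"z": 0,"rx": 0,"ry": 0,"rz": 0},
    {"x": 4,"y": 0.3,"z": 0,"rx": 0,"ry": 0,"rz": 0},
    {"x": 6,"y": 0.4,"z": 0,"rx": 0,"ry": 0,"rz": 0},
    {"x": 6,"y": 0.4,"z": 0,"rx": 0,"ry": 0,"rz": 0},
  ],
)

```text
clock: 40.17
position: [0.6101, -0.1016, 0.0313]
tool_rot: [0.0, 0.999, 0.038, 0.0]
ft_force: [0.0, -0.5, -0.2]
width: -0.0
gripper_force: 0.0
```

```bash
python3 - <<'E'
from pl import *
print(state()["ft_force"])
plugs(.052)
E
```

```text
[ 0.01881849 -0.4600964  -0.21536923]
40.1667 [ 610.1 -101.6   31.3]
0.89 sat6 [614.9  65.7] iou0.68
0.84 sat6 [604.8  25.9] iou0.96
0.78 sat5 [ 639.6 -100.5] iou0.89
0.69 sat5 [610.4 -37.3] iou0.96
```

>>> play_rows(
  plan=[
    {"x": 1,"y": 0.1,"z": 0,"rx": 0,"ry": 0,"rz": 0},
    {"x": 2,"y": 0.2,"z": 0,"rx": 0,"ry": 0,"rz": 0},
    {"x": 2,"y": 0.2,"z": 0,"rx": 0,"ry": 0,"rz": 0},
  ],
)

```text
clock: 40.52
position: [0.6108, -0.1012, 0.0311]
tool_rot: [-0.0, 0.999, 0.038, -0.001]
ft_force: [-4.8, 1.2, 3.7]
width: -0.0001
gripper_force: 2.7
```

>>> play_rows(
  plan=[
    {"x": 1,"y": 0.1,"z": 0,"rx": 0,"ry": 0,"rz": 0},
    {"x": 2,"y": 0.2,"z": 0,"rx": 0,"ry": 0,"rz": 0},
    {"x": 2,"y": 0.2,"z": 0,"rx": 0,"ry": 0,"rz": 0},
  ],
)

```text
clock: 40.77
position: [0.6112, -0.1007, 0.031]
tool_rot: [-0.001, 0.999, 0.038, -0.003]
ft_force: [-15.0, 1.1, 10.1]
width: -0.0004
gripper_force: 7.4
```

>>> play_rows(
  plan=[
    {"x": -10,"y": -0.8,"z": 0,"rx": 0,"ry": 0,"rz": 0},
    {"x": -25,"y": -1.9,"z": 0,"rx": 0,"ry": 0,"rz": 0},
    {"x": -39,"y": -2.9,"z": 0,"rx": 0,"ry": 0,"rz": 0},
    {"x": -41,"y": 27,"z": 0,"rx": 0,"ry": 0,"rz": 0},
    {"x": -43.8,"y": 61,"z": 0,"rx": 0,"ry": 0,"rz": 0},
    {"x": -43.8,"y": 61,"z": 0,"rx": 0,"ry": 0,"rz": 0},
    {"x": -39,"y": 61.4,"z": 0,"rx": 0,"ry": 0,"rz": 0},
    {"x": -34,"y": 61.8,"z": 0,"rx": 0,"ry": 0,"rz": 0},
    {"x": -29,"y": 62.1,"z": 0,"rx": 0,"ry": 0,"rz": 0},
    {"x": -24,"y": 62.5,"z": 0,"rx": 0,"ry": 0,"rz": 0},
    {"x": -20,"y": 62.8,"z": 0,"rx": 0,"ry": 0,"rz": 0},
    {"x": -16,"y": 63.1,"z": 0,"rx": 0,"ry": 0,"rz": 0},
    {"x": -13,"y": 63.3,"z": 0,"rx": 0,"ry": 0,"rz": 0},
    {"x": -10,"y": 63.5,"z": 0,"rx": 0,"ry": 0,"rz": 0},
    {"x": -8,"y": 63.8,"z": 0,"rx": 0,"ry": 0,"rz": 0},
    {"x": -8,"y": 63.8,"z": 0,"rx": 0,"ry": 0,"rz": 0},
  ],
)

```text
clock: 42.1
position: [0.6061, -0.0374, 0.0313]
tool_rot: [0.0, 0.999, 0.038, 0.0]
ft_force: [0.1, -0.9, 0.9]
width: 0.0002
gripper_force: 0.0
```

>>> play_rows(
  plan=[
    {"x": 1,"y": 0.1,"z": 0,"rx": 0,"ry": 0,"rz": 0},
    {"x": 2,"y": 0.2,"z": 0,"rx": 0,"ry": 0,"rz": 0},
    {"x": 2,"y": 0.2,"z": 0,"rx": 0,"ry": 0,"rz": 0},
  ],
)

```text
clock: 42.35
position: [0.6073, -0.0371, 0.0312]
tool_rot: [-0.0, 0.999, 0.038, -0.001]
ft_force: [-2.5, -0.4, 0.7]
width: 0.0002
gripper_force: 1.4
```

>>> play_rows(
  plan=[
    {"x": 1,"y": 0.1,"z": 0,"rx": 0,"ry": 0,"rz": 0},
    {"x": 2,"y": 0.2,"z": 0,"rx": 0,"ry": 0,"rz": 0},
    {"x": 2,"y": 0.2,"z": 0,"rx": 0,"ry": 0,"rz": 0},
  ],
)

```text
clock: 42.6
position: [0.6076, -0.0366, 0.031]
tool_rot: [-0.0, 0.999, 0.038, -0.003]
ft_force: [-12.0, 2.2, 8.3]
width: 0.0001
gripper_force: 6.3
```

>>> play_rows(
  plan=[
    {"x": -10,"y": -0.8,"z": 0,"rx": 0,"ry": 0,"rz": 0},
    {"x": -25,"y": -1.9,"z": 0,"rx": 0,"ry": 0,"rz": 0},
    {"x": -39,"y": -2.9,"z": 0,"rx": 0,"ry": 0,"rz": 0},
    {"x": -41,"y": 27,"z": 0,"rx": 0,"ry": 0,"rz": 0},
    {"x": -43.8,"y": 61,"z": 0,"rx": 0,"ry": 0,"rz": 0},
    {"x": -43.8,"y": 61,"z": 0,"rx": 0,"ry": 0,"rz": 0},
    {"x": -39,"y": 61.4,"z": 0,"rx": 0,"ry": 0,"rz": 0},
    {"x": -34,"y": 61.8,"z": 0,"rx": 0,"ry": 0,"rz": 0},
    {"x": -29,"y": 62.1,"z": 0,"rx": 0,"ry": 0,"rz": 0},
    {"x": -24,"y": 62.5,"z": 0,"rx": 0,"ry": 0,"rz": 0},
    {"x": -20,"y": 62.8,"z": 0,"rx": 0,"ry": 0,"rz": 0},
    {"x": -16,"y": 63.1,"z": 0,"rx": 0,"ry": 0,"rz": 0},
    {"x": -13,"y": 63.3,"z": 0,"rx": 0,"ry": 0,"rz": 0},
    {"x": -10,"y": 63.5,"z": 0,"rx": 0,"ry": 0,"rz": 0},
    {"x": -8,"y": 63.8,"z": 0,"rx": 0,"ry": 0,"rz": 0},
    {"x": -8,"y": 63.8,"z": 0,"rx": 0,"ry": 0,"rz": 0},
  ],
)

```text
clock: 43.93
position: [0.5999, 0.0272, 0.0308]
tool_rot: [-0.0, 0.999, 0.038, -0.003]
ft_force: [-10.3, 2.7, 5.2]
width: -0.0
gripper_force: 4.9
```

>>> play_rows(
  plan=[
    {"x": 1,"y": 0.1,"z": 0,"rx": 0,"ry": 0,"rz": 0},
    {"x": 2,"y": 0.2,"z": 0,"rx": 0,"ry": 0,"rz": 0},
    {"x": 2,"y": 0.2,"z": 0,"rx": 0,"ry": 0,"rz": 0},
  ],
)

```text
clock: 44.18
position: [0.6001, 0.0276, 0.0307]
tool_rot: [-0.001, 0.999, 0.038, -0.005]
ft_force: [-19.3, 2.4, 12.4]
width: -0.0001
gripper_force: 9.6
```

>>> play_rows(
  plan=[
    {"x": 1,"y": 0.1,"z": 0,"rx": 0,"ry": 0,"rz": 0},
    {"x": 2,"y": 0.2,"z": 0,"rx": 0,"ry": 0,"rz": 0},
    {"x": 2,"y": 0.2,"z": 0,"rx": 0,"ry": 0,"rz": 0},
  ],
)

```text
clock: 44.43
position: [0.6004, 0.0279, 0.0307]
tool_rot: [-0.001, 0.999, 0.038, -0.007]
ft_force: [-29.8, 2.4, 21.1]
width: -0.0003
gripper_force: 14.7
```

>>> play_rows(
  plan=[
    {"x": -10,"y": -0.8,"z": 0,"rx": 0,"ry": 0,"rz": 0},
    {"x": -15,"y": -1.1,"z": 0,"rx": 0,"ry": 0,"rz": 0},
    {"x": -15,"y": -1.1,"z": 0,"rx": 0,"ry": 0,"rz": 0},
  ],
)

```text
clock: 44.68
position: [0.5902, 0.0261, 0.0313]
tool_rot: [-0.0, 0.999, 0.038, -0.0]
ft_force: [0.4, 0.1, 0.6]
width: 0.0003
gripper_force: 0.0
```

```bash
python3 - <<'E'
from pl import *
plugs(.052,save="pics/s1.png")
E
```

```text
44.6833 [590.2  26.1  31.3]
0.94 sat5 [629.6  27.3] iou0.91
0.8 sat5 [616.3  60.7] iou0.81
0.79 sat5 [636.8 -35. ] iou0.75
0.68 sat158 [ 554.5 -188.7] iou0.96
0.62 sat5 [ 638.4 -108. ] iou0.70
```

>>> play_rows(
  plan=[
    {"x": 8,"y": 0.6,"z": 0,"rx": 0,"ry": 0,"rz": 0},
    {"x": 13,"y": 1,"z": 0,"rx": 0,"ry": 0,"rz": 0},
    {"x": 13,"y": 4,"z": 0,"rx": 0,"ry": 0,"rz": 0},
    {"x": 13,"y": 7,"z": 0,"rx": 0,"ry": 0,"rz": 0},
    {"x": 13,"y": 3,"z": 0,"rx": 0,"ry": 0,"rz": 0},
    {"x": 13,"y": -1,"z": 0,"rx": 0,"ry": 0,"rz": 0},
    {"x": 13,"y": -5,"z": 0,"rx": 0,"ry": 0,"rz": 0},
    {"x": 13,"y": -2,"z": 0,"rx": 0,"ry": 0,"rz": 0},
    {"x": 13,"y": 1,"z": 0,"rx": 0,"ry": 0,"rz": 0},
    {"x": 13,"y": 1,"z": 0,"rx": 0,"ry": 0,"rz": 0},
  ],
)

```text
clock: 45.62
position: [0.6017, 0.0281, 0.0301]
tool_rot: [-0.001, 0.999, 0.039, -0.003]
ft_force: [-11.4, 3.6, 1.0]
width: 0.0001
gripper_force: 5.4
```

>>> play_rows(
  plan=[
    {"x": 1,"y": 0.1,"z": 0,"rx": 0,"ry": 0,"rz": 0},
    {"x": 2,"y": 0.2,"z": 0,"rx": 0,"ry": 0,"rz": 0},
    {"x": 2,"y": 0.2,"z": 0,"rx": 0,"ry": 0,"rz": 0},
  ],
)

```text
clock: 45.87
position: [0.6018, 0.0283, 0.0298]
tool_rot: [-0.001, 0.999, 0.039, -0.006]
ft_force: [-22.0, 6.5, 9.4]
width: -0.0002
gripper_force: 10.5
```

>>> play_rows(
  plan=[
    {"x": -10,"y": -0.8,"z": 1,"rx": 0,"ry": 0,"rz": 0},
    {"x": -25,"y": -1.9,"z": 1,"rx": 0,"ry": 0,"rz": 0},
    {"x": -39,"y": -2.9,"z": 1,"rx": 0,"ry": 0,"rz": 0},
    {"x": -41,"y": 27,"z": 1,"rx": 0,"ry": 0,"rz": 0},
    {"x": -44.8,"y": 61,"z": 1,"rx": 0,"ry": 0,"rz": 0},
    {"x": -44.8,"y": 61,"z": 1,"rx": 0,"ry": 0,"rz": 0},
    {"x": -39,"y": 61.4,"z": 1,"rx": 0,"ry": 0,"rz": 0},
    {"x": -34,"y": 61.8,"z": 1,"rx": 0,"ry": 0,"rz": 0},
    {"x": -29,"y": 62.1,"z": 1,"rx": 0,"ry": 0,"rz": 0},
    {"x": -24,"y": 62.5,"z": 1,"rx": 0,"ry": 0,"rz": 0},
    {"x": -20,"y": 62.8,"z": 1,"rx": 0,"ry": 0,"rz": 0},
    {"x": -16,"y": 63.1,"z": 1,"rx": 0,"ry": 0,"rz": 0},
    {"x": -13,"y": 63.3,"z": 1,"rx": 0,"ry": 0,"rz": 0},
    {"x": -10,"y": 63.5,"z": 1,"rx": 0,"ry": 0,"rz": 0},
    {"x": -8,"y": 63.8,"z": 1,"rx": 0,"ry": 0,"rz": 0},
    {"x": -8,"y": 63.8,"z": 1,"rx": 0,"ry": 0,"rz": 0},
  ],
)

```text
clock: 47.2
position: [0.598, 0.0911, 0.0323]
tool_rot: [-0.0, 0.999, 0.038, 0.0]
ft_force: [-0.2, -0.3, 0.9]
width: -0.0
gripper_force: 0.0
```

>>> play_rows(
  plan=[
    {"x": 0.5,"y": 0,"z": 0,"rx": 0,"ry": 0,"rz": 0},
    {"x": 0.5,"y": 3,"z": 0,"rx": 0,"ry": 0,"rz": 0},
    {"x": 0.5,"y": 6,"z": 0,"rx": 0,"ry": 0,"rz": 0},
    {"x": 0.5,"y": 2,"z": 0,"rx": 0,"ry": 0,"rz": 0},
    {"x": 0.5,"y": -2,"z": 0,"rx": 0,"ry": 0,"rz": 0},
    {"x": 0.5,"y": -6,"z": 0,"rx": 0,"ry": 0,"rz": 0},
    {"x": 0.5,"y": -3,"z": 0,"rx": 0,"ry": 0,"rz": 0},
    {"x": 0.5,"y": 0,"z": 0,"rx": 0,"ry": 0,"rz": 0},
    {"x": 0.5,"y": 0,"z": 0,"rx": 0,"ry": 0,"rz": 0},
  ],
)

```text
clock: 47.95
position: [0.5983, 0.0911, 0.0323]
tool_rot: [0.0, 0.999, 0.038, 0.0]
ft_force: [1.3, -0.3, 0.9]
width: 0.0002
gripper_force: 0.0
```

>>> play_rows(
  plan=[
    {"x": 1,"y": 0.1,"z": 0,"rx": 0,"ry": 0,"rz": 0},
    {"x": 2,"y": 0.2,"z": 0,"rx": 0,"ry": 0,"rz": 0},
    {"x": 2,"y": 0.2,"z": 0,"rx": 0,"ry": 0,"rz": 0},
  ],
)

```text
clock: 48.2
position: [0.6005, 0.0911, 0.0323]
tool_rot: [0.0, 0.999, 0.038, 0.0]
ft_force: [0.4, 0.5, 0.2]
width: -0.0002
gripper_force: 0.0
```

```bash
python3 - <<'E'
from pl import *
plugs(.052,save="pics/s2.png")
E
```

```text
48.2 [600.5  91.1  32.3]
0.84 sat5 [636.4 -36.6] iou0.63
0.62 sat5 [630.5  27.2] iou0.75
0.59 sat5 [614.8  59.7] iou0.81
```

```bash
python3 - <<'E'
from h import *
im=grab_frame("top");cv2.imwrite("pics/t3.png",im)
print(*pin("top","plug0",.0,8),sep="\n")
print(*pin("top","plug0",.012,8),sep="\n")
a=im[130:260,220:400];w=cv2.imread("pics/s2.png")
cv2.imwrite("pics/c14.png",np.hstack([cv2.resize(a,(400,289)),cv2.resize(w,(400,289))]))
E
```

```text
(0.73, array([305.2, 176.2]), array([625.9,  28.8,   0. ]))
(0.63, array([441. , 273.7]), array([ 397.6, -304.2,    0. ]))
(0.58, array([402.3, 276.5]), array([ 388.5, -211.4,    0. ]))
(0.49, array([401.9, 210.7]), array([ 547. , -209.4,    0. ]))
(0.47, array([357.9, 172.4]), array([ 638.9, -100.5,    0. ]))
(0.46, array([330. , 173.9]), array([633.3, -32. ,   0. ]))
(0.73, array([305.2, 176.2]), array([623.8,  28.4,  12. ]))
(0.63, array([441. , 273.7]), array([ 397.9, -301.2,   12. ]))
(0.58, array([402.3, 276.5]), array([ 388.9, -209.4,   12. ]))
(0.49, array([401.9, 210.7]), array([ 545.7, -207.4,   12. ]))
(0.47, array([357.9, 172.4]), array([636.7, -99.7,  12. ]))
(0.46, array([330. , 173.9]), array([631.1, -31.8,  12. ]))
```

View pics/c14.png

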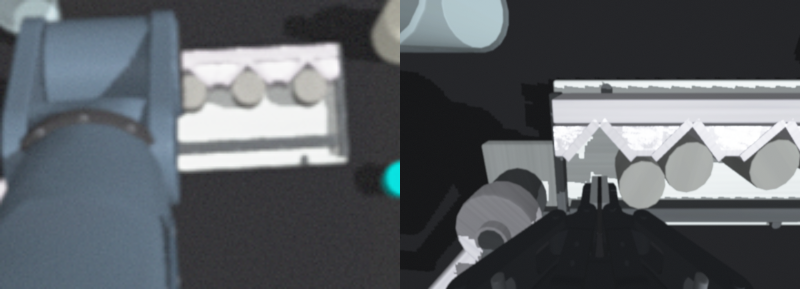

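Plug A was knocked aside: it now stands between nests 2 and 3, beside the nest-2 plug, while the other three sit in their Vs. I'll back off and measure it.

>>> play_rows(
  plan=[
    {"x": -15,"y": -1,"z": 0,"rx": 0,"ry": 0,"rz": 0},
    {"x": -35,"y": -3,"z": 0,"rx": 0,"ry": 0,"rz": 0},
    {"x": -36,"y": -3,"z": 30,"rx": 0,"ry": 0,"rz": 0},
    {"x": -36,"y": -30,"z": 60,"rx": 0,"ry": 0,"rz": 0},
    {"x": -36,"y": -66,"z": 90,"rx": 0,"ry": 0,"rz": 0},
    {"x": -36,"y": -66,"z": 90,"rx": 0,"ry": 0,"rz": 0},
    {"x": -36,"y": -66,"z": 90,"rx": 0,"ry": 0,"rz": 0},
  ],
)

```text
clock: 49.03
position: [0.5651, 0.0239, 0.1241]
tool_rot: [0.0, 0.999, 0.037, 0.002]
ft_force: [-0.2, 0.3, 0.0]
width: -0.0001
gripper_force: 0.0
```

```bash
python3 - <<'E'
from pl import *
plugs(.052,save="pics/s3.png")
print(*pin("wrist","plug0",.012,6),sep="\n")
print(*pin("wrist","nest0",.012,5),sep="\n")
E
```

```text
49.0333 [565.1  23.9 124.1]
0.97 sat5 [630.5  27.3] iou0.94
0.91 sat5 [615.   59.8] iou0.90
0.89 sat147 [ 550.4 -188.9] iou0.87
0.88 sat5 [ 640.7 -100.4] iou0.84
0.72 sat152 [ 410.2 -288.8] iou0.88
0.69 sat5 [637.1 -34.9] iou0.88
0.68 sat152 [ 403.6 -188.5] iou0.26
(0.91, array([587.8, 345.8]), array([ 414.5, -280.4,   12. ]))
(0.88, array([543.7, 224.8]), array([ 551.7, -185.8,   12. ]))
(0.83, array([508.1, 358.1]), array([ 390.6, -198.5,   12. ]))
(0.81, array([278.9, 137.7]), array([613.,  64.,  12.]))
(0.77, array([475. , 115.9]), array([643.4, -97.4,  12. ]))
(0.7, array([321.7, 122.8]), array([628.1,  28.8,  12. ]))
(0.74, array([467.3, 121.5]), array([638.5, -91.8,  12. ]))
(0.6, array([474.3, 119.4]), array([640.6, -97.2,  12. ]))
```

>>> play_rows(
  plan=[
    {"x": 0,"y": 0,"z": -40,"rx": 0,"ry": 0,"rz": 0},
    {"x": 0,"y": 0,"z": -75,"rx": 0,"ry": 0,"rz": 0},
    {"x": 0,"y": 0,"z": -91,"rx": 0,"ry": 0,"rz": 0},
    {"x": 0,"y": 0,"z": -91,"rx": 0,"ry": 0,"rz": 0},
    {"x": 12,"y": 0,"z": -91,"rx": 0,"ry": 0,"rz": 0},
    {"x": 24,"y": 0,"z": -91,"rx": 0,"ry": 0,"rz": 0},
    {"x": 32,"y": 0,"z": -91,"rx": 0,"ry": 0,"rz": 0},
    {"x": 32,"y": 0,"z": -91,"rx": 0,"ry": 0,"rz": 0},
    {"x": 32,"y": 4,"z": -91,"rx": 0,"ry": 0,"rz": 0},
    {"x": 32,"y": 8,"z": -91,"rx": 0,"ry": 0,"rz": 0},
    {"x": 32,"y": 12,"z": -91,"rx": 0,"ry": 0,"rz": 0},
    {"x": 32,"y": 12,"z": -91,"rx": 0,"ry": 0,"rz": 0},
  ],
)

```text
clock: 50.23
position: [0.5952, 0.0382, 0.0311]
tool_rot: [0.0, 0.999, 0.039, -0.001]
ft_force: [-1.9, -1.5, 0.7]
width: 0.0002
gripper_force: 0.9
```

```bash
python3 - <<'E'
from pl import *
plugs(.052,save="pics/s4.png")
E
```

```text
50.2333 [595.2  38.2  31.1]
0.93 sat5 [ 631.4 -126.2] iou0.69
0.88 sat155 [ 555.2 -187.3] iou0.97
0.84 sat5 [636.8 -34.9] iou0.73
0.79 sat5 [615.8  62.8] iou0.81
0.56 sat5 [630.4  27.3] iou0.90
```

>>> play_rows(
  plan=[
    {"x": 0,"y": 4,"z": 0,"rx": 0,"ry": 0,"rz": 0},
    {"x": 0,"y": 8,"z": 0,"rx": 0,"ry": 0,"rz": 0},
    {"x": 0,"y": 12,"z": 0,"rx": 0,"ry": 0,"rz": 0},
    {"x": 0,"y": 15,"z": 0,"rx": 0,"ry": 0,"rz": 0},
    {"x": 0,"y": 15,"z": 0,"rx": 0,"ry": 0,"rz": 0},
  ],
)

```text
clock: 50.75
position: [0.591, 0.0513, 0.0302]
tool_rot: [0.001, 0.999, 0.039, -0.006]
ft_force: [-25.1, -10.6, 11.1]
width: 0.0001
gripper_force: 13.3
```

```bash
python3 - <<'E'
from pl import *
plugs(.052,save="pics/s5.png")
E
```

```text
50.75 [591.   51.3  30.2]
0.84 sat5 [636.6 -35. ] iou0.70
0.83 sat5 [614.9  70.1] iou0.85
0.73 sat5 [630.6  27.7] iou0.89
0.7 sat6 [ 633.3 -119.6] iou0.56
```

>>> play_rows(
  plan=[
    {"x": -6,"y": -6,"z": 0,"rx": 0,"ry": 0,"rz": 0},
    {"x": -2,"y": -13,"z": 0,"rx": 0,"ry": 0,"rz": 0},
    {"x": 3,"y": -13,"z": 0,"rx": 0,"ry": 0,"rz": 0},
    {"x": 3,"y": -13,"z": 0,"rx": 0,"ry": 0,"rz": 0},
    {"x": 3,"y": -7,"z": 0,"rx": 0,"ry": 0,"rz": 0},
    {"x": 3,"y": -2,"z": 0,"rx": 0,"ry": 0,"rz": 0},
    {"x": 3,"y": 2,"z": 0,"rx": 0,"ry": 0,"rz": 0},
    {"x": 3,"y": 6,"z": 0,"rx": 0,"ry": 0,"rz": 0},
    {"x": 3,"y": 6,"z": 0,"rx": 0,"ry": 0,"rz": 0},
  ],
)

```text
clock: 51.6
position: [0.5991, 0.0594, 0.0313]
tool_rot: [-0.0, 0.999, 0.039, 0.0]
ft_force: [0.5, -1.0, -0.3]
width: 0.0002
gripper_force: 0.0
```

```bash
python3 - <<'E'
from pl import *
plugs(.052,save="pics/s6.png")
E
```

```text
51.6 [599.1  59.4  31.3]
0.86 sat5 [636.6 -34.7] iou0.66
0.83 sat5 [617.6  87.7] iou0.86
0.8 sat5 [630.8  27.5] iou0.84
```

>>> play_rows(
  plan=[
    {"x": -8,"y": -3,"z": 0,"rx": 0,"ry": 0,"rz": 0},
    {"x": -32,"y": -3,"z": 0,"rx": 0,"ry": 0,"rz": 0},
    {"x": -32,"y": 14,"z": 0,"rx": 0,"ry": 0,"rz": 0},
    {"x": -32,"y": 30,"z": 0,"rx": 0,"ry": 0,"rz": 0},
    {"x": -32,"y": 30,"z": 0,"rx": 0,"ry": 0,"rz": 0},
    {"x": -24,"y": 30.5,"z": 0,"rx": 0,"ry": 0,"rz": 0},
    {"x": -16,"y": 31,"z": 0,"rx": 0,"ry": 0,"rz": 0},
    {"x": -11,"y": 31.3,"z": 0,"rx": 0,"ry": 0,"rz": 0},
    {"x": -8,"y": 31.5,"z": 0,"rx": 0,"ry": 0,"rz": 0},
    {"x": -6,"y": 31.7,"z": 0,"rx": 0,"ry": 0,"rz": 0},
    {"x": -5,"y": 31.8,"z": 0,"rx": 0,"ry": 0,"rz": 0},
    {"x": -5,"y": 31.8,"z": 0,"rx": 0,"ry": 0,"rz": 0},
  ],
)

```text
clock: 52.7
position: [0.5936, 0.0899, 0.031]
tool_rot: [-0.0, 0.999, 0.038, -0.001]
ft_force: [-2.8, 0.7, 1.1]
width: 0.0003
gripper_force: 1.6
```

>>> play_rows(
  plan=[
    {"x": 1,"y": 0,"z": 0,"rx": 0,"ry": 0,"rz": 0},
    {"x": 1.5,"y": 3,"z": 0,"rx": 0,"ry": 0,"rz": 0},
    {"x": 1.5,"y": 6,"z": 0,"rx": 0,"ry": 0,"rz": 0},
    {"x": 1.5,"y": 2,"z": 0,"rx": 0,"ry": 0,"rz": 0},
    {"x": 1.5,"y": -2,"z": 0,"rx": 0,"ry": 0,"rz": 0},
    {"x": 1.5,"y": -5,"z": 0,"rx": 0,"ry": 0,"rz": 0},
    {"x": 1.5,"y": -2,"z": 0,"rx": 0,"ry": 0,"rz": 0},
    {"x": 1.5,"y": 0,"z": 0,"rx": 0,"ry": 0,"rz": 0},
    {"x": 1.5,"y": 0,"z": 0,"rx": 0,"ry": 0,"rz": 0},
  ],
)

```text
clock: 53.45
position: [0.5945, 0.0903, 0.0307]
tool_rot: [-0.0, 0.999, 0.039, -0.001]
ft_force: [-5.4, 2.5, -0.4]
width: 0.0001
gripper_force: 2.7
```

>>> play_rows(
  plan=[
    {"x": 1.5,"y": 0,"z": 0,"rx": 0,"ry": 0,"rz": 0},
    {"x": 2.5,"y": 4,"z": 0,"rx": 0,"ry": 0,"rz": 0},
    {"x": 2.5,"y": 8,"z": 0,"rx": 0,"ry": 0,"rz": 0},
    {"x": 2.5,"y": 10,"z": 0,"rx": 0,"ry": 0,"rz": 0},
    {"x": 2.5,"y": 5,"z": 0,"rx": 0,"ry": 0,"rz": 0},
    {"x": 2.5,"y": 0,"z": 0,"rx": 0,"ry": 0,"rz": 0},
    {"x": 2.5,"y": -4,"z": 0,"rx": 0,"ry": 0,"rz": 0},
    {"x": 2.5,"y": -8,"z": 0,"rx": 0,"ry": 0,"rz": 0},
    {"x": 2.5,"y": -4,"z": 0,"rx": 0,"ry": 0,"rz": 0},
    {"x": 2.5,"y": 0,"z": 0,"rx": 0,"ry": 0,"rz": 0},
    {"x": 2.5,"y": 0,"z": 0,"rx": 0,"ry": 0,"rz": 0},
  ],
)

```text
clock: 54.37
position: [0.5954, 0.0906, 0.0301]
tool_rot: [-0.0, 0.999, 0.039, -0.003]
ft_force: [-12.9, 4.4, -1.6]
width: -0.0002
gripper_force: 6.0
```

```bash
python3 - <<'E'
from pl import *
plugs(.052,save="pics/s7.png")
E
```

```text
54.3667 [595.4  90.6  30.1]
0.88 sat5 [631.9 -46.2] iou0.64
0.82 sat5 [630.2  27.3] iou0.76
0.78 sat5 [625.   90.2] iou0.90
```

>>> play_rows(
  plan=[
    {"x": -12,"y": -1,"z": 0,"rx": 0,"ry": 0,"rz": 0},
    {"x": -36,"y": -3,"z": 0,"rx": 0,"ry": 0,"rz": 0},
    {"x": -40,"y": -10,"z": 40,"rx": 0,"ry": 0,"rz": 0},
    {"x": -40,"y": -25,"z": 75,"rx": 0,"ry": 0,"rz": 0},
    {"x": -40,"y": -40,"z": 110,"rx": 0,"ry": 0,"rz": 0},
    {"x": -40,"y": -50,"z": 150,"rx": 0,"ry": 0,"rz": 0},
    {"x": -40,"y": -50,"z": 150,"rx": 0,"ry": 0,"rz": 0},
    {"x": -40,"y": -50,"z": 150,"rx": 0,"ry": 0,"rz": 0},
    {"x": -40,"y": -50,"z": 150,"rx": 0,"ry": 0,"rz": 0},
  ],
)

```text
clock: 55.22
position: [0.5583, 0.0398, 0.1811]
tool_rot: [0.0, 0.999, 0.038, 0.0]
ft_force: [0.5, -0.5, 0.1]
width: -0.0002
gripper_force: 0.0
```

```bash
python3 - <<'E'
from pl import *
plugs(.052,save="pics/v1.png")
E
```

```text
55.2167 [558.3  39.8 181.1]
0.89 sat5 [631.2  27.7] iou0.92
0.82 sat5 [641.1 -99.5] iou0.85
0.68 sat5 [625.1  90. ] iou0.91
0.65 sat5 [637.3 -34.1] iou0.90
0.61 sat151 [ 391.4 -198.4] iou0.86
0.6 sat144 [ 549.7 -189.7] iou0.88
0.56 sat151 [ 410.3 -288.4] iou0.84
```

>>> play_rows(
  plan=[
    {"x": 0,"y": -40,"z": 0,"rx": 0,"ry": 0,"rz": 0},
    {"x": 0,"y": -80,"z": 0,"rx": 0,"ry": 0,"rz": 0},
    {"x": 0,"y": -110,"z": 0,"rx": 0,"ry": 0,"rz": 0},
    {"x": 0,"y": -110,"z": 0,"rx": 0,"ry": 0,"rz": 0},
    {"x": 0,"y": -110,"z": 0,"rx": 0,"ry": 0,"rz": 0},
    {"x": 0,"y": -110,"z": 0,"rx": 0,"ry": 0,"rz": 0},
  ],
)

```text
clock: 55.82
position: [0.5579, -0.0693, 0.1803]
tool_rot: [-0.0, 0.999, 0.038, -0.001]
ft_force: [0.3, -0.8, 1.0]
width: -0.0004
gripper_force: 0.0
```

```bash
python3 - <<'E'
from pl import *
plugs(.052,save="pics/v2.png")
E
```

```text
55.8167 [557.9 -69.3 180.3]
0.9 sat151 [ 410.9 -291.6] iou0.84
0.85 sat5 [640.8 -99. ] iou0.91
0.8 sat146 [ 550.5 -196.2] iou0.89
0.67 sat5 [630.5  28. ] iou0.87
0.63 sat5 [637.  -35.4] iou0.92
0.59 sat5 [624.5  90.3] iou0.80
```

>>> play_rows(
  plan=[
    {"x": 0,"y": 40,"z": 0,"rx": 0,"ry": 0,"rz": 0},
    {"x": 0,"y": 80,"z": 0,"rx": 0,"ry": 0,"rz": 0},
    {"x": 0,"y": 120,"z": -20,"rx": 0,"ry": 0,"rz": 0},
    {"x": 0,"y": 157,"z": -40,"rx": 0,"ry": 0,"rz": 0},
    {"x": 0,"y": 157,"z": -80,"rx": 0,"ry": 0,"rz": 0},
    {"x": 0,"y": 157,"z": -115,"rx": 0,"ry": 0,"rz": 0},
    {"x": 0,"y": 157,"z": -149,"rx": 0,"ry": 0,"rz": 0},
    {"x": 0,"y": 157,"z": -149,"rx": 0,"ry": 0,"rz": 0},
    {"x": 12,"y": 157,"z": -149,"rx": 0,"ry": 0,"rz": 0},
    {"x": 24,"y": 157,"z": -149,"rx": 0,"ry": 0,"rz": 0},
    {"x": 32,"y": 157,"z": -149,"rx": 0,"ry": 0,"rz": 0},
    {"x": 36,"y": 157,"z": -149,"rx": 0,"ry": 0,"rz": 0},
    {"x": 38,"y": 157,"z": -149,"rx": 0,"ry": 0,"rz": 0},
    {"x": 39,"y": 157,"z": -149,"rx": 0,"ry": 0,"rz": 0},
    {"x": 39,"y": 157,"z": -149,"rx": 0,"ry": 0,"rz": 0},
  ],
)

```text
clock: 57.17
position: [0.5954, 0.0876, 0.032]
tool_rot: [-0.0, 0.999, 0.039, -0.002]
ft_force: [-6.7, 1.7, 3.7]
width: 0.0
gripper_force: 3.2
```

>>> play_rows(
  plan=[
    {"x": 0,"y": 1,"z": 0,"rx": 0,"ry": 0,"rz": 0},
    {"x": 0,"y": 1,"z": 0,"rx": 0,"ry": 0,"rz": 0},
  ],
)

```text
clock: 57.33
position: [0.5957, 0.0886, 0.032]
tool_rot: [-0.0, 0.999, 0.039, -0.001]
ft_force: [-6.0, 2.3, 2.1]
width: 0.0004
gripper_force: 2.8
```

>>> play_rows(
  plan=[
    {"x": 0,"y": 1,"z": 0,"rx": 0,"ry": 0,"rz": 0},
    {"x": 0,"y": 1,"z": 0,"rx": 0,"ry": 0,"rz": 0},
  ],
)

```text
clock: 57.5
position: [0.596, 0.0895, 0.032]
tool_rot: [-0.0, 0.999, 0.039, -0.001]
ft_force: [-6.8, 2.4, 1.8]
width: -0.0002
gripper_force: 2.8
```

>>> play_rows(
  plan=[
    {"x": 0,"y": 1,"z": 0,"rx": 0,"ry": 0,"rz": 0},
    {"x": 0,"y": 1,"z": 0,"rx": 0,"ry": 0,"rz": 0},
  ],
)

```text
clock: 57.67
position: [0.5964, 0.0904, 0.0321]
tool_rot: [-0.0, 0.999, 0.039, -0.001]
ft_force: [-6.0, 1.5, -0.2]
width: 0.0002
gripper_force: 2.6
```

>>> play_rows(
  plan=[
    {"x": 0,"y": 1,"z": 0,"rx": 0,"ry": 0,"rz": 0},
    {"x": 0,"y": 1,"z": 0,"rx": 0,"ry": 0,"rz": 0},
  ],
)

```text
clock: 57.83
position: [0.5967, 0.0914, 0.0321]
tool_rot: [-0.0, 0.999, 0.038, -0.0]
ft_force: [-4.2, 2.7, 0.7]
width: 0.0002
gripper_force: 2.4
```

>>> play_rows(
  plan=[
    {"x": 0,"y": 1,"z": 0,"rx": 0,"ry": 0,"rz": 0},
    {"x": 0,"y": 1,"z": 0,"rx": 0,"ry": 0,"rz": 0},
  ],
)

```text
clock: 58.0
position: [0.597, 0.0923, 0.0322]
tool_rot: [-0.0, 0.999, 0.038, -0.0]
ft_force: [-3.7, 1.5, -0.9]
width: 0.0002
gripper_force: 2.1
```

>>> play_rows(
  plan=[
    {"x": 0.7,"y": 1,"z": 0,"rx": 0,"ry": 0,"rz": 0},
    {"x": 0.7,"y": 1,"z": 0,"rx": 0,"ry": 0,"rz": 0},
  ],
)

```text
clock: 58.17
position: [0.5973, 0.0933, 0.0321]
tool_rot: [-0.0, 0.999, 0.038, -0.001]
ft_force: [-6.5, 2.6, 0.5]
width: 0.0002
gripper_force: 3.0
```

>>> play_rows(
  plan=[
    {"x": 0,"y": 1,"z": 0,"rx": 0,"ry": 0,"rz": 0},
    {"x": 0,"y": 1,"z": 0,"rx": 0,"ry": 0,"rz": 0},
  ],
)

```text
clock: 58.33
position: [0.5977, 0.0943, 0.0322]
tool_rot: [-0.0, 0.999, 0.038, -0.0]
ft_force: [-5.7, 2.3, 0.2]
width: -0.0003
gripper_force: 2.4
```

>>> play_rows(
  plan=[
    {"x": 0,"y": 1,"z": 0,"rx": 0,"ry": 0,"rz": 0},
    {"x": 0,"y": 1,"z": 0,"rx": 0,"ry": 0,"rz": 0},
  ],
)

```text
clock: 58.5
position: [0.5978, 0.0949, 0.0322]
tool_rot: [0.0, 0.999, 0.038, -0.0]
ft_force: [-3.6, -1.3, -1.4]
width: -0.0003
gripper_force: 2.3
```

>>> play_rows(
  plan=[
    {"x": 0,"y": 1,"z": 0,"rx": 0,"ry": 0,"rz": 0},
    {"x": 0,"y": 1,"z": 0,"rx": 0,"ry": 0,"rz": 0},
  ],
)

```text
clock: 58.67
position: [0.5975, 0.0957, 0.0321]
tool_rot: [0.0, 0.999, 0.038, -0.001]
ft_force: [-6.5, -2.6, 0.6]
width: 0.0
gripper_force: 3.2
```

>>> play_rows(
  plan=[
    {"x": 0,"y": 1,"z": 0,"rx": 0,"ry": 0,"rz": 0},
    {"x": 0,"y": 1,"z": 0,"rx": 0,"ry": 0,"rz": 0},
  ],
)

```text
clock: 58.83
position: [0.5971, 0.0965, 0.0321]
tool_rot: [0.0, 0.999, 0.038, -0.001]
ft_force: [-7.8, -3.8, 2.2]
width: 0.0002
gripper_force: 4.2
```

>>> play_rows(
  plan=[
    {"x": 0,"y": 1,"z": 0,"rx": 0,"ry": 0,"rz": 0},
    {"x": 0,"y": 1,"z": 0,"rx": 0,"ry": 0,"rz": 0},
  ],
)

```text
clock: 59.0
position: [0.5968, 0.0974, 0.032]
tool_rot: [0.0, 0.999, 0.038, -0.001]
ft_force: [-10.1, -4.0, 2.6]
width: 0.0001
gripper_force: 5.1
```

>>> play_rows(
  plan=[
    {"x": 0,"y": -1,"z": 0,"rx": 0,"ry": 0,"rz": 0},
    {"x": 0,"y": -1.8,"z": 0,"rx": 0,"ry": 0,"rz": 0},
    {"x": 0,"y": -1.8,"z": 0,"rx": 0,"ry": 0,"rz": 0},
  ],
)

```text
clock: 59.25
position: [0.5975, 0.0957, 0.0322]
tool_rot: [0.0, 0.999, 0.038, -0.0]
ft_force: [-5.6, -3.4, 0.0]
width: 0.0002
gripper_force: 3.1
```

>>> play_rows(
  plan=[
    {"x": 0,"y": -0.6,"z": 0,"rx": 0,"ry": 0,"rz": 0},
    {"x": 0,"y": -0.6,"z": 0,"rx": 0,"ry": 0,"rz": 0},
  ],
)

```text
clock: 59.42
position: [0.5978, 0.0952, 0.0322]
tool_rot: [0.0, 0.999, 0.038, -0.0]
ft_force: [-4.7, -1.9, 0.5]
width: 0.0002
gripper_force: 2.5
```

>>> play_rows(
  plan=[
    {"x": 0,"y": -0.6,"z": 0,"rx": 0,"ry": 0,"rz": 0},
    {"x": 0,"y": -0.6,"z": 0,"rx": 0,"ry": 0,"rz": 0},
  ],
)

```text
clock: 59.58
position: [0.5978, 0.095, 0.0322]
tool_rot: [-0.0, 0.999, 0.038, -0.0]
ft_force: [-5.4, -0.3, 0.4]
width: 0.0001
gripper_force: 2.4
```

>>> play_rows(
  plan=[
    {"x": -10,"y": -0.8,"z": 0,"rx": 0,"ry": 0,"rz": 0},
    {"x": -25,"y": -1.9,"z": 0,"rx": 0,"ry": 0,"rz": 0},
    {"x": -35,"y": -2.9,"z": 0,"rx": 0,"ry": 0,"rz": 0},
    {"x": -32,"y": -35,"z": 0,"rx": 0,"ry": 0,"rz": 0},
    {"x": -30,"y": -70,"z": 0,"rx": 0,"ry": 0,"rz": 0},
    {"x": -30,"y": -70,"z": 0,"rx": 0,"ry": 0,"rz": 0},
    {"x": -18,"y": -69.5,"z": 0,"rx": 0,"ry": 0,"rz": 0},
    {"x": -8,"y": -69,"z": 0,"rx": 0,"ry": 0,"rz": 0},
    {"x": 0,"y": -68.5,"z": 0,"rx": 0,"ry": 0,"rz": 0},
    {"x": 3,"y": -68,"z": 0,"rx": 0,"ry": 0,"rz": 0},
    {"x": 4.5,"y": -68,"z": 0,"rx": 0,"ry": 0,"rz": 0},
    {"x": 4.5,"y": -68,"z": 0,"rx": 0,"ry": 0,"rz": 0},
  ],
)

```text
clock: 60.58
position: [0.6016, 0.0276, 0.0321]
tool_rot: [-0.0, 0.999, 0.039, -0.001]
ft_force: [-6.0, 0.6, 2.4]
width: 0.0002
gripper_force: 3.0
```

>>> play_rows(
  plan=[
    {"x": 0,"y": 1,"z": 0,"rx": 0,"ry": 0,"rz": 0},
    {"x": 0,"y": 1,"z": 0,"rx": 0,"ry": 0,"rz": 0},
  ],
)

```text
clock: 60.75
position: [0.6019, 0.0286, 0.0322]
tool_rot: [-0.0, 0.999, 0.039, -0.0]
ft_force: [-4.6, 1.9, 2.0]
width: 0.0001
gripper_force: 2.2
```

>>> play_rows(
  plan=[
    {"x": 0,"y": 1,"z": 0,"rx": 0,"ry": 0,"rz": 0},
    {"x": 0,"y": 1,"z": 0,"rx": 0,"ry": 0,"rz": 0},
  ],
)

```text
clock: 60.92
position: [0.6022, 0.0294, 0.0322]
tool_rot: [-0.0, 0.999, 0.038, -0.0]
ft_force: [-4.2, 1.3, 0.5]
width: 0.0003
gripper_force: 1.9
```

>>> play_rows(
  plan=[
    {"x": 0,"y": 1,"z": 0,"rx": 0,"ry": 0,"rz": 0},
    {"x": 0,"y": 1,"z": 0,"rx": 0,"ry": 0,"rz": 0},
  ],
)

```text
clock: 61.08
position: [0.6024, 0.0303, 0.0322]
tool_rot: [-0.0, 0.999, 0.038, 0.0]
ft_force: [-2.5, 0.2, 0.2]
width: -0.0
gripper_force: 1.3
```

>>> play_rows(
  plan=[
    {"x": 0,"y": 1,"z": 0,"rx": 0,"ry": 0,"rz": 0},
    {"x": 0,"y": 1,"z": 0,"rx": 0,"ry": 0,"rz": 0},
  ],
)

```text
clock: 61.25
position: [0.6026, 0.0311, 0.0323]
tool_rot: [0.0, 0.999, 0.038, 0.0]
ft_force: [-0.3, 0.8, -0.8]
width: 0.0001
gripper_force: 0.7
```

Same pattern; I'll continue with a little more push.

>>> play_rows(
  plan=[
    {"x": 1,"y": 1,"z": 0,"rx": 0,"ry": 0,"rz": 0},
    {"x": 1,"y": 1,"z": 0,"rx": 0,"ry": 0,"rz": 0},
  ],
)

```text
clock: 61.42
position: [0.6026, 0.0317, 0.0321]
tool_rot: [0.0, 0.999, 0.038, -0.001]
ft_force: [-7.4, -3.3, 3.2]
width: -0.0001
gripper_force: 3.7
```

>>> play_rows(
  plan=[
    {"x": 0,"y": 1,"z": 0,"rx": 0,"ry": 0,"rz": 0},
    {"x": 0,"y": 1,"z": 0,"rx": 0,"ry": 0,"rz": 0},
  ],
)

```text
clock: 61.58
position: [0.6022, 0.0325, 0.0321]
tool_rot: [0.0, 0.999, 0.038, -0.002]
ft_force: [-8.8, -5.6, 3.5]
width: 0.0004
gripper_force: 4.7
```

>>> play_rows(
  plan=[
    {"x": 0,"y": 1,"z": 0,"rx": 0,"ry": 0,"rz": 0},
    {"x": 0,"y": 1,"z": 0,"rx": 0,"ry": 0,"rz": 0},
  ],
)

```text
clock: 61.75
position: [0.6019, 0.0333, 0.0321]
tool_rot: [0.0, 0.999, 0.038, -0.002]
ft_force: [-10.9, -6.4, 4.4]
width: 0.0002
gripper_force: 5.7
```

>>> play_rows(
  plan=[
    {"x": 0,"y": 1,"z": 0,"rx": 0,"ry": 0,"rz": 0},
    {"x": 0,"y": 1,"z": 0,"rx": 0,"ry": 0,"rz": 0},
  ],
)

```text
clock: 61.92
position: [0.6015, 0.0343, 0.032]
tool_rot: [0.0, 0.999, 0.038, -0.002]
ft_force: [-12.5, -6.4, 5.7]
width: 0.0001
gripper_force: 6.6
```

>>> play_rows(
  plan=[
    {"x": 0,"y": -1,"z": 0,"rx": 0,"ry": 0,"rz": 0},
    {"x": 0,"y": -2.2,"z": 0,"rx": 0,"ry": 0,"rz": 0},
    {"x": 0,"y": -2.2,"z": 0,"rx": 0,"ry": 0,"rz": 0},
  ],
)

```text
clock: 62.17
position: [0.6024, 0.0323, 0.0321]
tool_rot: [0.0, 0.999, 0.038, -0.001]
ft_force: [-7.7, -4.3, 2.3]
width: -0.0001
gripper_force: 4.0
```

>>> play_rows(
  plan=[
    {"x": 0,"y": -0.6,"z": 0,"rx": 0,"ry": 0,"rz": 0},
    {"x": 0,"y": -0.6,"z": 0,"rx": 0,"ry": 0,"rz": 0},
  ],
)

```text
clock: 62.33
position: [0.6026, 0.0318, 0.0322]
tool_rot: [0.0, 0.999, 0.038, -0.001]
ft_force: [-7.4, -2.3, 2.3]
width: -0.0
gripper_force: 3.5
```

>>> play_rows(
  plan=[
    {"x": 0,"y": -0.6,"z": 0,"rx": 0,"ry": 0,"rz": 0},
    {"x": 0,"y": -0.6,"z": 0,"rx": 0,"ry": 0,"rz": 0},
  ],
)

```text
clock: 62.5
position: [0.6027, 0.0315, 0.0321]
tool_rot: [0.0, 0.999, 0.038, -0.001]
ft_force: [-5.4, -1.5, 1.5]
width: -0.0001
gripper_force: 3.0
```

>>> play_rows(
  plan=[
    {"x": -10,"y": -0.8,"z": 0,"rx": 0,"ry": 0,"rz": 0},
    {"x": -25,"y": -1.9,"z": 0,"rx": 0,"ry": 0,"rz": 0},
    {"x": -35,"y": -2.9,"z": 0,"rx": 0,"ry": 0,"rz": 0},
    {"x": -32,"y": -35,"z": 0,"rx": 0,"ry": 0,"rz": 0},
    {"x": -30,"y": -70,"z": 0,"rx": 0,"ry": 0,"rz": 0},
    {"x": -30,"y": -70,"z": 0,"rx": 0,"ry": 0,"rz": 0},
    {"x": -18,"y": -69.5,"z": 0,"rx": 0,"ry": 0,"rz": 0},
    {"x": -8,"y": -69,"z": 0,"rx": 0,"ry": 0,"rz": 0},
    {"x": 0,"y": -68.5,"z": 0,"rx": 0,"ry": 0,"rz": 0},
    {"x": 3,"y": -68,"z": 0,"rx": 0,"ry": 0,"rz": 0},
    {"x": 4.8,"y": -68,"z": 0,"rx": 0,"ry": 0,"rz": 0},
    {"x": 4.8,"y": -68,"z": 0,"rx": 0,"ry": 0,"rz": 0},
  ],
)

```text
clock: 63.5
position: [0.6078, -0.036, 0.0321]
tool_rot: [-0.0, 0.999, 0.039, -0.001]
ft_force: [-1.3, 1.1, 0.9]
width: 0.0002
gripper_force: 1.0
```

>>> play_rows(
  plan=[
    {"x": 0,"y": 1,"z": 0,"rx": 0,"ry": 0,"rz": 0},
    {"x": 0,"y": 1,"z": 0,"rx": 0,"ry": 0,"rz": 0},
  ],
)

```text
clock: 63.67
position: [0.6076, -0.0352, 0.0321]
tool_rot: [0.0, 0.999, 0.038, -0.0]
ft_force: [-3.5, -1.2, 0.7]
width: 0.0002
gripper_force: 1.7
```

>>> play_rows(
  plan=[
    {"x": 0,"y": 1,"z": 0,"rx": 0,"ry": 0,"rz": 0},
    {"x": 0,"y": 1,"z": 0,"rx": 0,"ry": 0,"rz": 0},
  ],
)

```text
clock: 63.83
position: [0.6073, -0.0344, 0.0321]
tool_rot: [0.0, 0.999, 0.038, -0.001]
ft_force: [-5.6, -2.1, 1.7]
width: -0.0002
gripper_force: 3.0
```

>>> play_rows(
  plan=[
    {"x": 0,"y": 1,"z": 0,"rx": 0,"ry": 0,"rz": 0},
    {"x": 0,"y": 1,"z": 0,"rx": 0,"ry": 0,"rz": 0},
  ],
)

```text
clock: 64.0
position: [0.607, -0.0336, 0.0321]
tool_rot: [0.0, 0.999, 0.038, -0.001]
ft_force: [-8.2, -4.3, 3.8]
width: -0.0004
gripper_force: 4.1
```

>>> play_rows(
  plan=[
    {"x": 0,"y": -1,"z": 0,"rx": 0,"ry": 0,"rz": 0},
    {"x": 0,"y": -2,"z": 0,"rx": 0,"ry": 0,"rz": 0},
    {"x": 0,"y": -2,"z": 0,"rx": 0,"ry": 0,"rz": 0},
  ],
)

```text
clock: 64.25
position: [0.6078, -0.0355, 0.0322]
tool_rot: [0.0, 0.999, 0.038, -0.0]
ft_force: [-3.8, -2.4, 0.5]
width: 0.0001
gripper_force: 2.1
```

>>> play_rows(
  plan=[
    {"x": 0.4,"y": -0.7,"z": 0,"rx": 0,"ry": 0,"rz": 0},
    {"x": 0.4,"y": -0.7,"z": 0,"rx": 0,"ry": 0,"rz": 0},
  ],
)

```text
clock: 64.42
position: [0.6079, -0.0357, 0.0321]
tool_rot: [-0.0, 0.999, 0.038, -0.001]
ft_force: [-6.8, -0.4, 1.4]
width: -0.0002
gripper_force: 3.2
```

>>> play_rows(
  plan=[
    {"x": 0,"y": -0.5,"z": 0,"rx": 0,"ry": 0,"rz": 0},
    {"x": 0,"y": -0.5,"z": 0,"rx": 0,"ry": 0,"rz": 0},
  ],
)

```text
clock: 64.58
position: [0.6078, -0.036, 0.0321]
tool_rot: [-0.0, 0.999, 0.038, -0.001]
ft_force: [-6.6, 1.6, 2.7]
width: -0.0001
gripper_force: 3.1
```

>>> play_rows(
  plan=[
    {"x": -10,"y": -0.8,"z": 0,"rx": 0,"ry": 0,"rz": 0},
    {"x": -25,"y": -1.9,"z": 0,"rx": 0,"ry": 0,"rz": 0},
    {"x": -35,"y": -2.9,"z": 0,"rx": 0,"ry": 0,"rz": 0},
    {"x": -32,"y": -35,"z": 0,"rx": 0,"ry": 0,"rz": 0},
    {"x": -30,"y": -69,"z": 0,"rx": 0,"ry": 0,"rz": 0},
    {"x": -30,"y": -69,"z": 0,"rx": 0,"ry": 0,"rz": 0},
    {"x": -18,"y": -68.5,"z": 0,"rx": 0,"ry": 0,"rz": 0},
    {"x": -8,"y": -68,"z": 0,"rx": 0,"ry": 0,"rz": 0},
    {"x": -2,"y": -67.5,"z": 0,"rx": 0,"ry": 0,"rz": 0},
    {"x": 2,"y": -67,"z": 0,"rx": 0,"ry": 0,"rz": 0},
    {"x": 3.5,"y": -67,"z": 0,"rx": 0,"ry": 0,"rz": 0},
    {"x": 3.5,"y": -67,"z": 0,"rx": 0,"ry": 0,"rz": 0},
  ],
)

```text
clock: 65.58
position: [0.6114, -0.1029, 0.0321]
tool_rot: [-0.0, 0.999, 0.039, -0.001]
ft_force: [-3.6, 1.1, 2.2]
width: -0.0001
gripper_force: 1.8
```

>>> play_rows(
  plan=[
    {"x": 0,"y": 1,"z": 0,"rx": 0,"ry": 0,"rz": 0},
    {"x": 0,"y": 1,"z": 0,"rx": 0,"ry": 0,"rz": 0},
  ],
)

```text
clock: 65.75
position: [0.6117, -0.1021, 0.0321]
tool_rot: [-0.0, 0.999, 0.039, -0.0]
ft_force: [-2.8, 0.8, -0.2]
width: -0.0004
gripper_force: 1.3
```

>>> play_rows(
  plan=[
    {"x": 0.3,"y": 1,"z": 0,"rx": 0,"ry": 0,"rz": 0},
    {"x": 0.3,"y": 1,"z": 0,"rx": 0,"ry": 0,"rz": 0},
  ],
)

```text
clock: 65.92
position: [0.612, -0.1012, 0.0321]
tool_rot: [-0.0, 0.999, 0.038, -0.0]
ft_force: [-3.1, 1.1, 0.4]
width: -0.0001
gripper_force: 1.8
```

>>> play_rows(
  plan=[
    {"x": 0.3,"y": 1,"z": 0,"rx": 0,"ry": 0,"rz": 0},
    {"x": 0.3,"y": 1,"z": 0,"rx": 0,"ry": 0,"rz": 0},
  ],
)

```text
clock: 66.08
position: [0.6124, -0.1002, 0.0321]
tool_rot: [-0.0, 0.999, 0.038, -0.0]
ft_force: [-4.6, 0.9, 0.6]
width: -0.0001
gripper_force: 2.2
```

>>> play_rows(
  plan=[
    {"x": 0.3,"y": 1,"z": 0,"rx": 0,"ry": 0,"rz": 0},
    {"x": 0.3,"y": 1,"z": 0,"rx": 0,"ry": 0,"rz": 0},
  ],
)

```text
clock: 66.25
position: [0.6127, -0.0993, 0.0321]
tool_rot: [-0.0, 0.999, 0.038, -0.0]
ft_force: [-4.1, 1.2, 0.1]
width: -0.0
gripper_force: 2.4
```

>>> play_rows(
  plan=[
    {"x": 0.3,"y": 1,"z": 0,"rx": 0,"ry": 0,"rz": 0},
    {"x": 0.3,"y": 1,"z": 0,"rx": 0,"ry": 0,"rz": 0},
  ],
)

```text
clock: 66.42
position: [0.6128, -0.0987, 0.0321]
tool_rot: [0.0, 0.999, 0.038, -0.001]
ft_force: [-5.6, -1.9, 0.6]
width: -0.0001
gripper_force: 3.4
```

>>> play_rows(
  plan=[
    {"x": 0,"y": -0.3,"z": 0,"rx": 0,"ry": 0,"rz": 0},
    {"x": -10,"y": -0.8,"z": 0,"rx": 0,"ry": 0,"rz": 0},
    {"x": -25,"y": -1.9,"z": 0,"rx": 0,"ry": 0,"rz": 0},
    {"x": -50,"y": -3,"z": 10,"rx": 0,"ry": 0,"rz": 0},
    {"x": -54,"y": 20,"z": 45,"rx": 0,"ry": 0,"rz": 0},
    {"x": -54,"y": 50,"z": 80,"rx": 0,"ry": 0,"rz": 0},
    {"x": -54,"y": 80,"z": 115,"rx": 0,"ry": 0,"rz": 0},
    {"x": -54,"y": 96,"z": 150,"rx": 0,"ry": 0,"rz": 0},
    {"x": -54,"y": 96,"z": 150,"rx": 0,"ry": 0,"rz": 0},
    {"x": -54,"y": 96,"z": 150,"rx": 0,"ry": 0,"rz": 0},
    {"x": -54,"y": 96,"z": 150,"rx": 0,"ry": 0,"rz": 0},
  ],
)

```text
clock: 67.33
position: [0.5596, -0.0027, 0.1821]
tool_rot: [0.0, 0.999, 0.039, 0.001]
ft_force: [0.2, -0.0, -1.0]
width: -0.0001
gripper_force: 0.0
```

```bash
python3 - <<'E'
from pl import *
plugs(.052,save="pics/v3.png")
print(*pin("wrist","ratchet_grip",.108,1))
E
```

```text
67.3333 [559.6  -2.7 182.1]
0.92 sat144 [ 549.2 -193.3] iou0.85
0.78 sat5 [642.1 -97.9] iou0.85
0.78 sat5 [627.4  92.9] iou0.87
0.67 sat151 [ 410.2 -289.2] iou0.87
0.66 sat5 [636.9 -33.8] iou0.87
0.6 sat151 [ 395.3 -198.1] iou0.63
0.57 sat5 [632.1  30.3] iou0.88
(0.92, array([  8.5, 285.5]), array([469.3, 259.2, 108. ]))
```

The four plugs now sit 64 mm apart on one line, matching the nest pitch, with the arm clear. I'm handing in.

```bash
python3 -c "
from bench import ctrl
print(ctrl.sign_off())"
```

```text
the job is handed in; nothing more can be done
None
```

I handed the job in at about 67 s with the lever on loosen, the jaw fully open, the tare pointer on zero, and all four plugs pushed against both faces of their V nests; the hand-in gave no verdict.

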